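# Change the vial racks of a sample changer, pin them and release its transport lock

### The arm

A 6-joint arm with a two-finger parallel gripper is mounted at the origin on the work surface. World frame = base frame: x ahead of the robot, y to its left, z up, the work surface at z = 0. Lengths are in m, angles in rad, forces in N, time in s.
With the tool pointing down it reaches from about 0.35 to 0.775 m from the base axis. Payload 5.5 kg.
Tool frame: the origin (TCP) lies at the very end of the fingers, on their centre line; the grasp point (between the pads) lies 19 mm behind it; y points along the fingers, z is the direction in which the jaws open and shut, and the axes are right-handed (so a half turn about y gives the same grasp; the last joint's range is limited). The gripper opens to 85 mm and grips with 20 to 120 N. Pads are 22 mm wide; open, the fingers measure 114 mm over their backs; the gripper's body (76 mm by 85 mm) begins 54 mm behind the grasp point. The pads swing forward as they close: fully open they stand 13 mm farther back than shut.
Start: joints at [1.021, 0.313, 0.046, 1.304, 0, 1.431], TCP at [0.229, 0.527, 0.231] pointing down, gripper open.
Joint ranges: [-2.76, 2.76], [-0.86, 1.69], [-1.03, 1.26], [-2.2, 2.34], [-1.47, 1.5], [-3.14, 3.14]. Speed limits (rad/s): [2.57, 2.57, 3.14, 3.14, 3.14, 3.14].

### API

Orientations are given as a unit quaternion [w, x, y, z].
In Python, from workcell import env gives the robot as it stands.
- The arm moves only by the shell command python3 -m inch 'ROWS' [OPENING] [FORCE]. ROWS is JSON, a list that holds one entry, the list of rows, each a list of 4 numbers: the shift along the tool's x, y, z in mm, then the turn about the tool's y in degrees. In form: [[[tx, ty, tz, spin], ...]]. A call has 1 to 10 rows; each row is the pose to reach, as a shift and turn from the pose commanded when the call began, along the tool's axes at that moment; what a row does not reach only later rows make up. A row lasts 1/10 s, in which the tool goes at most 50 mm and 8.59 degrees, less where a joint would pass 70% of its speed; a pose out of reach is approached as far as the arm can. A call with a gripper value outside its range is refused whole. OPENING is the finger opening in mm, from 0 to 85.4, set as the call begins (- or left out, the last holds). The fingers move at their own pace and stop on an object; FORCE is the grip in N (left out, the last holds). Time passes only in rows, so rows that repeat a pose let the fingers close. It gives the time, the measured TCP pose, the force and the opening at its end, in the units of the state.
- env.get_state(): the state, without advancing time (a new reading comes with each control period).
- env.read_camera(name): name is "side" or "top"; returns the picture (480x640x3 uint8, blue, green, red); there is no depth.
- env.camera_model(name): a dict with "fx", "fy", "cx", "cy" (pixels), "R" (3x3) and "t" (3): a world point X has camera coordinates R X + t. Camera axes: x right, y down, z forward; pixel columns grow to the right and rows downward; lengths in m; the calibration is good to about 2 mm. A picture is of the moment at which its call begins. camera_model takes no time and is no camera call.
- env.hand_in(): hands the job in, once; it reports no verdict.
The state is a dict: "clock": time; "joint_pos": joint angles; "qvel": joint speeds; "tau": joint torques, N m; "tcp_pos": TCP position; "orientation": TCP orientation; "wrist_force": force on the tool from outside, world axes, zero at the start; "ft_torque": the same for the moment, N m; "finger_gap": finger opening in m.
Only numpy, scipy, OpenCV 4.12 (cv2) and the standard library are available. Lean on these libraries where they do the work, as an engineer would, in place of code of your own. Each camera call takes 0.05 s, during which the arm holds its last target.

### The job

Get the sample changer ready for the next run: clear the spent rack (the one without vials) from the deck into the steel returns tray, stand every full vial rack in a bay of its own, ear towards the robot, so that the hole in its ear lines up with the hole in the deck, and push one of the parked retaining pins through both, fully home. Carry the full racks upright and do not knock over the reagent bottle or the single vial standing in front of the changer. Only when all that is done, release the probe arm's transport lock by sliding its black grip to the right end stop, as seen from the robot.

Things in the scene. Friction and masses are not known exactly. Their poses are not given: they have to be found in the camera images.
- rack1_mid (a point): full vial rack 1 (may be absent), 0.23-0.4 kg: body 100 x 60 mm with ten capped vials, 53 mm high; central upright grip plate 40 mm along the rack, 10 mm thick, top 92 mm above the rack's underside; flat ear 44 mm wide, underside 1.5 mm and top 8 mm above the rack's, at the -x end, reaching 96 mm from the middle. Point on the vertical mid-line 46 mm above the underside, so bare plate is 7 to 46 mm above it; x along the rack, z up
- rack1_eye (a point): centre of the 14 mm hole in the ear of full rack 1 (absent if the rack is), at the ear's upper face, 8 mm above the rack's underside and 78 mm from the rack's middle towards its -x; same axes as the rack
- rack2_mid (a point): full vial rack 2 (may be absent), 0.23-0.4 kg: body 100 x 60 mm with ten capped vials, 53 mm high; central upright grip plate 40 mm along the rack, 10 mm thick, top 92 mm above the rack's underside; flat ear 44 mm wide, underside 1.5 mm and top 8 mm above the rack's, at the -x end, reaching 96 mm from the middle. Point on the vertical mid-line 46 mm above the underside, so bare plate is 7 to 46 mm above it; x along the rack, z up
- rack2_eye (a point): centre of the 14 mm hole in the ear of full rack 2 (absent if the rack is), at the ear's upper face, 8 mm above the rack's underside and 78 mm from the rack's middle towards its -x; same axes as the rack
- rack3_mid (a point): full vial rack 3 (may be absent), 0.23-0.4 kg: body 100 x 60 mm with ten capped vials, 53 mm high; central upright grip plate 40 mm along the rack, 10 mm thick, top 92 mm above the rack's underside; flat ear 44 mm wide, underside 1.5 mm and top 8 mm above the rack's, at the -x end, reaching 96 mm from the middle. Point on the vertical mid-line 46 mm above the underside, so bare plate is 7 to 46 mm above it; x along the rack, z up
- rack3_eye (a point): centre of the 14 mm hole in the ear of full rack 3 (absent if the rack is), at the ear's upper face, 8 mm above the rack's underside and 78 mm from the rack's middle towards its -x; same axes as the rack
- spent1_mid (a point): spent rack standing unpinned in bay 1 (only one of spent1 to spent3 is present), 0.2 kg: like the full racks but without vials (ten dark empty holes), body 36 mm high, same ear and grip plate (top 92 mm). Point on the vertical mid-line 46 mm above its underside, 10 mm above the body's top, grip plate up to 46 mm above the point; same axes as the full racks
- spent2_mid (a point): spent rack standing unpinned in bay 2 (only one of spent1 to spent3 is present), 0.2 kg: like the full racks but without vials (ten dark empty holes), body 36 mm high, same ear and grip plate (top 92 mm). Point on the vertical mid-line 46 mm above its underside, 10 mm above the body's top, grip plate up to 46 mm above the point; same axes as the full racks
- spent3_mid (a point): spent rack standing unpinned in bay 3 (only one of spent1 to spent3 is present), 0.2 kg: like the full racks but without vials (ten dark empty holes), body 36 mm high, same ear and grip plate (top 92 mm). Point on the vertical mid-line 46 mm above its underside, 10 mm above the body's top, grip plate up to 46 mm above the point; same axes as the full racks
- bay1_hole (a point): centre of the 14 mm hole (32 mm deep) of bay 1, at the deck's face 70 mm above the bench; bays 84 mm apart; axes of the changer: x to its back, y to its left, z up. A rack stands with its axes along these, its middle 78 mm behind the hole (+x), between ribs 10 mm high, 100 mm long, 70 mm apart; back stop 10 mm high, 5 mm behind a rack in line
- bay2_hole (a point): centre of the 14 mm hole (32 mm deep) of bay 2, at the deck's face 70 mm above the bench; bays 84 mm apart; axes of the changer: x to its back, y to its left, z up. A rack stands with its axes along these, its middle 78 mm behind the hole (+x), between ribs 10 mm high, 100 mm long, 70 mm apart; back stop 10 mm high, 5 mm behind a rack in line
- bay3_hole (a point): centre of the 14 mm hole (32 mm deep) of bay 3, at the deck's face 70 mm above the bench; bays 84 mm apart; axes of the changer: x to its back, y to its left, z up. A rack stands with its axes along these, its middle 78 mm behind the hole (+x), between ribs 10 mm high, 100 mm long, 70 mm apart; back stop 10 mm high, 5 mm behind a rack in line
- pin1_mid (a point): retaining pin 1, 0.045 kg, parked upright in a hole at the right end of the deck, pins 60 mm apart: steel shank 10 mm thick reaching 31 mm below the collar, last 8 mm tapered; collar 22 mm across, 4 mm thick; above it a round black knob 16 mm thick, 40 mm high. Point on the axis, 26 mm above the collar's underside (18 mm below the knob's top); z up the knob. All pins alike
- pin2_mid (a point): retaining pin 2, 0.045 kg, parked upright in a hole at the right end of the deck, pins 60 mm apart: steel shank 10 mm thick reaching 31 mm below the collar, last 8 mm tapered; collar 22 mm across, 4 mm thick; above it a round black knob 16 mm thick, 40 mm high. Point on the axis, 26 mm above the collar's underside (18 mm below the knob's top); z up the knob. All pins alike
- pin3_mid (a point): retaining pin 3, 0.045 kg, parked upright in a hole at the right end of the deck, pins 60 mm apart: steel shank 10 mm thick reaching 31 mm below the collar, last 8 mm tapered; collar 22 mm across, 4 mm thick; above it a round black knob 16 mm thick, 40 mm high. Point on the axis, 26 mm above the collar's underside (18 mm below the knob's top); z up the knob. All pins alike
- tray_floor (a point): centre of the floor of the fixed steel returns tray, 5 mm above the bench; the tray is 110 mm (its x) by 190 mm (its y) outside, walls 4 mm thick and 28 mm high, open at the top
- lock (a joint): transport lock slide of the probe arm, in m: 0 is locked (to the left), 0.050 is its right end stop, released. It moves along the changer's -y (axes of the bay holes), with about 2 N of friction, and stays where it is left
- lock_grip (a point): middle of the lock slide's black grip, at the left front of the deck: 15 mm (x) by 22 mm (y) and 34 mm high, its lower edge about 12 mm and its top 45 mm above the deck, this point 31.5 mm above the deck; it moves with the slide, and its axes are the changer's
- reagent: white reagent bottle 60 mm across and 125 mm high, on the bench in front of the changer; bystander, origin at the centre of its underside
- vial: single 15 mm vial, 53 mm high, standing on the bench; bystander, origin at the centre of its underside

How it is judged:
By the outcome, as a careful person would: the job done as asked, in the order asked, and still so for the second after the job is handed in, with the robot touching nothing.
Of spent1, spent2, spent3 only 1 to 1 are there at a start; the rules pass over those that are not, and their reading is None.
Of rack1, rack2, rack3 only 2 to 3 are there at a start; the rules pass over those that are not, and their reading is None.
At some moment in a run one of rack1, rack2, rack3 may be knocked a few centimetres aside while the robot is not near it.
It also fails if it takes over 210 s, if anything falls off the work surface, if the arm or the gripper's body presses on something with over 40 N, if the wrist force passes 120 N, or if a joint passes its speed limit or range.

## Working session

There is one attempt and no reset: what is moved stays moved. The work goes in short steps, Python scripts to look and compute and a shell command to move; the robot and the scene stay as the last step left them, time stands still between calls to the robot, and variables do not carry over. Pictures are saved under pics/ and viewed, and the job is handed in when it is done.

```bash
ls; mkdir -p pics
python3 - <<'E'
from workcell import env
import cv2
s=env.get_state()
for k,v in s.items(): print(k,v)
for n in("side","top"):
    cv2.imwrite(f"pics/{n}0.png",env.read_camera(n)); print(env.camera_model(n))
E
```

```text
pics
clock 0.0
joint_pos [1.02139656e+00 3.14020156e-01 4.49796500e-02 1.30362377e+00
 4.34495552e-06 1.43118926e+00]
qvel [ 7.10947720e-04 -1.45306288e-05  1.12574589e-04 -9.04332181e-05
  6.67025322e-04 -5.58672961e-04]
tau [ 3.16873484e-04 -4.80625355e+01  2.98534960e+01  1.92875013e-02
 -3.13999981e-04 -2.86405805e-05]
tcp_pos [0.2288277  0.5269384  0.23039793]
orientation [-0.69169418  0.69293637 -0.14409639  0.14364741]
wrist_force [0.51902694 0.67969719 0.05435459]
ft_torque [-0.01498246 -0.01858283 -0.0109005 ]
finger_gap 0.08552987158975366
{'fx': 503.3204060322219, 'fy': 503.3204060322219, 'cx': 325.2213057901288, 'cy': 241.51343343877227, 'R': array([[ 0.99510402, -0.09836141,  0.00964485],
       [-0.04408364, -0.52908046, -0.84742581],
       [ 0.0884569 ,  0.84285165, -0.53082623]]), 't': array([-0.4922772 ,  0.08928174,  1.03942361])}
{'fx': 555.819579230548, 'fy': 555.819579230548, 'cx': 321.2567227783069, 'cy': 247.73690135333175, 'R': array([[-0.01325845, -0.9996722 , -0.02190237],
       [-0.99843392,  0.01442628, -0.05405172],
       [ 0.05434997,  0.02115143, -0.9982979 ]]), 't': array([-0.00466854,  0.50468214,  1.30284801])}
```

View pics/top0.png

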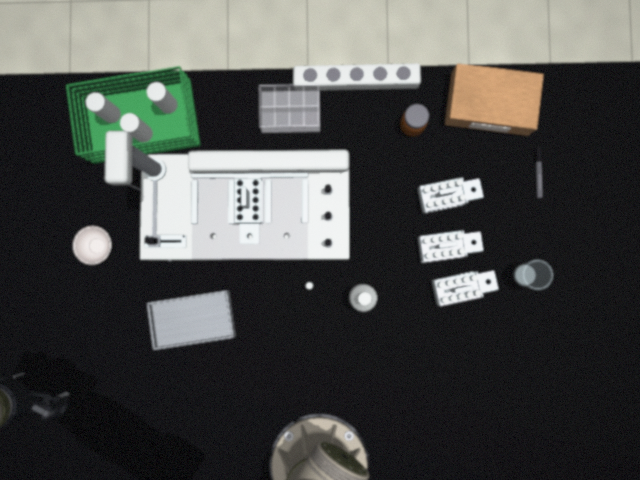

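View pics/side0.png

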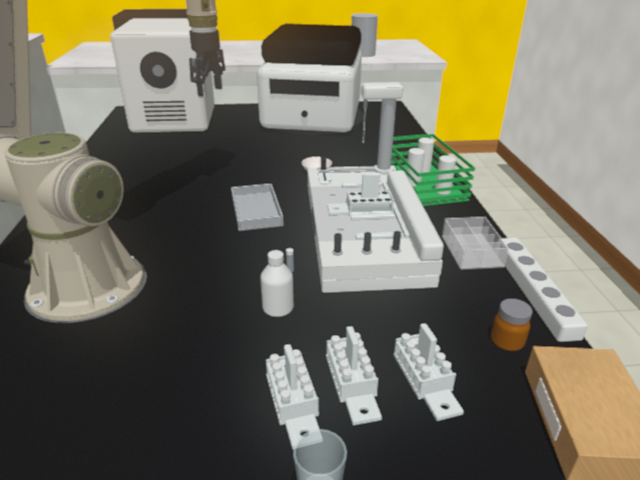

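Three full racks stand on the right (ears right). The spent rack is in the middle bay (top ~248,200). The tray is at (192,320), pins at (327,188/215/242), and the lock at (155,240). Next I'll zoom in and measure.

```bash
cat > h.py <<'E'
from workcell import env
import cv2, numpy as np
M={n:env.camera_model(n) for n in("side","top")}
def ray(n,u,v):
    m=M[n]; d=np.array([(u-m['cx'])/m['fx'],(v-m['cy'])/m['fy'],1.0])
    R=np.array(m['R']); t=np.array(m['t'])
    return -R.T@t, R.T@d
def onz(n,u,v,z):
    c,d=ray(n,u,v); return c+d*(z-c[2])/d[2]
def proj(n,X):
    m=M[n]; p=np.array(m['R'])@np.array(X)+np.array(m['t'])
    return np.array([m['fx']*p[0]/p[2]+m['cx'],m['fy']*p[1]/p[2]+m['cy']])
def tri(ps):  # [(name,u,v)...]
    A=np.zeros((3,3));b=np.zeros(3);L=[]
    for n,u,v in ps:
        c,d=ray(n,u,v); d=d/np.linalg.norm(d); P=np.eye(3)-np.outer(d,d); A+=P;b+=P@c;L.append((c,P))
    X=np.linalg.solve(A,b); return X,[round(1000*np.linalg.norm(P@(X-c)),1) for c,P in L]
def crop(img,x0,y0,x1,y1,f,name):
    cv2.imwrite("pics/"+name+".png",cv2.resize(img[y0:y1,x0:x1],None,fx=f,fy=f,interpolation=cv2.INTER_CUBIC))
E
python3 - <<'E'
from h import *
t=cv2.imread("pics/top0.png");s=cv2.imread("pics/side0.png")
crop(t,130,140,360,270,3.4,"c1"); crop(t,410,170,510,315,4,"c2"); crop(s,290,140,450,295,3.8,"c3"); crop(s,255,315,475,450,3.5,"c4")
E
```

```text
(no output)
```

View pics/c1.png

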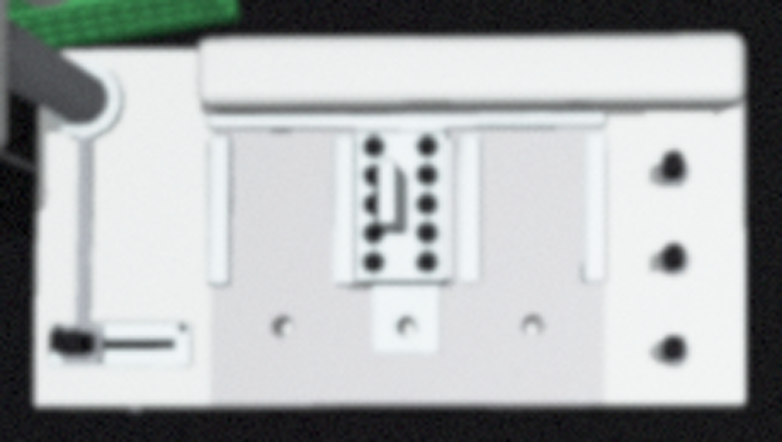

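View pics/c2.png

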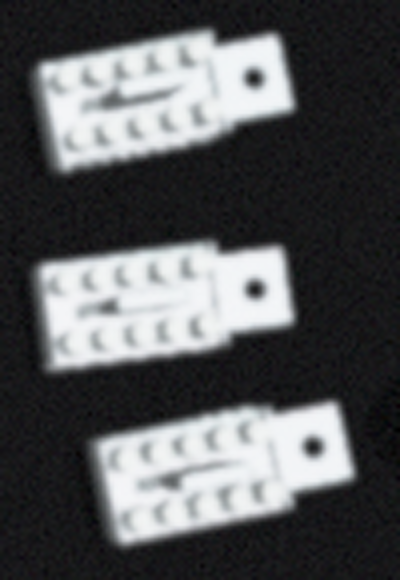

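View pics/c3.png

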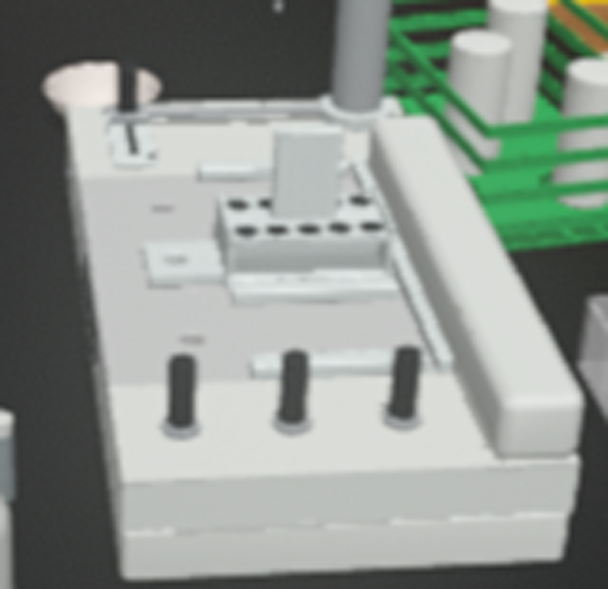

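View pics/c4.png

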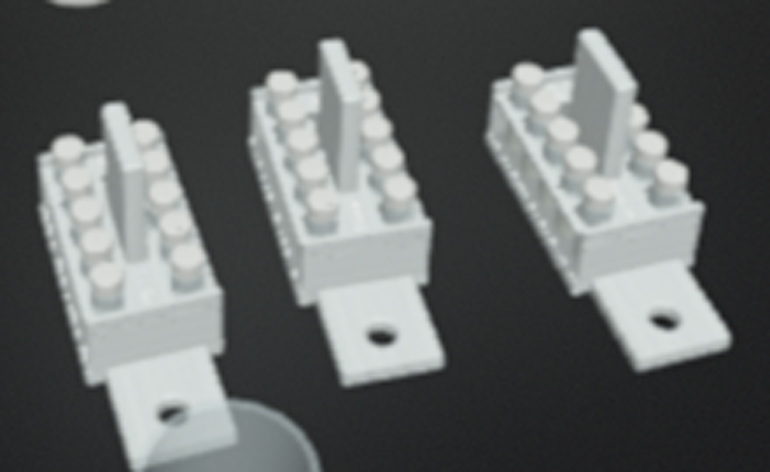

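Run:
```python
from h import *
t=cv2.imread("pics/top0.png");s=cv2.imread("pics/side0.png")
a=[cv2.resize(t[225:250,x-14:x+14],None,fx=12,fy=12,interpolation=cv2.INTER_NEAREST) for x in(212,286)]
b=[cv2.resize(s[y-12:y+13,x-14:x+14],None,fx=12,fy=12,interpolation=cv2.INTER_NEAREST) for x,y in((332,194),(340,229))]
cv2.imwrite("pics/holes.png",cv2.resize(np.vstack([np.hstack(a),np.hstack(b)]),None,fx=.99,fy=.99))
e=env.get_state(); from scipy.spatial.transform import Rotation as Ro
q=e['orientation'];print(Ro.from_quat(np.r_[q[1:],q[0]]).as_matrix().round(3))
# dark blobs in tops
g=cv2.cvtColor(t,cv2.COLOR_BGR2GRAY).astype(float)
for x,y,w in((212,236,6),(286,235,6),(249,236,6),(474,189,6),(473.5,242,6),(488,281.5,6)):
    x0,y0=int(x)-w,int(y)-w; p=g[y0:y0+2*w+1,x0:x0+2*w+1]; bg=np.median(p); wt=np.clip(bg-p-15,0,None)
    yy,xx=np.mgrid[y0:y0+2*w+1,x0:x0+2*w+1]; print((x,y),round((wt*xx).sum()/wt.sum(),2),round((wt*yy).sum()/wt.sum(),2),wt.max())
```

```text
[[ 0.917 -0.001  0.398]
 [-0.398 -0.001  0.917]
 [-0.    -1.    -0.002]]
(212, 236) 211.69 235.01 78.0
(286, 235) 286.2 233.92 55.0
(249, 236) 248.43 234.8 82.0
(474, 189) 473.56 188.75 191.0
(473.5, 242) 473.35 241.86 193.0
(488, 281.5) 487.9 281.22 188.0
```

View pics/holes.png

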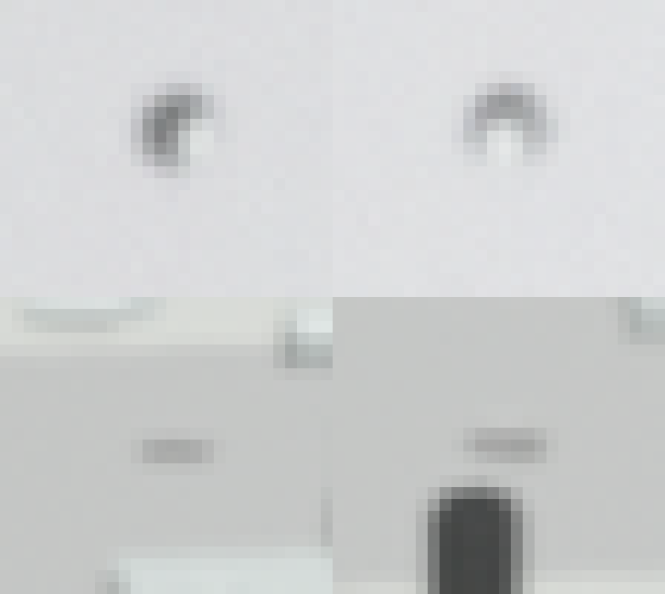

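Run:
```python
from h import *
np.set_printoptions(precision=4,suppress=True)
t=cv2.imread("pics/top0.png");s=cv2.imread("pics/side0.png")
for nm,a,b in(("L",(212.1,235.3),(332.1,194.5)),("R",(286.3,235.1),(340.1,229.0))):
    print(nm,tri([("top",*a),("side",*b)]),onz("top",*a,.07)[:2],onz("side",*b,.07)[:2])
# eyes
for u,v in((473.56,188.75),(473.35,241.86),(487.9,281.22)): print("eye top",onz("top",u,v,.006)[:2])
# pins: dark mask in both
for n,im,(x0,y0,x1,y1) in(("top",t,(315,180,340,250)),("side",s,(330,225,402,256))):
    g=cv2.cvtColor(im,cv2.COLOR_BGR2GRAY); m=(g<110).astype(np.uint8)[y0:y1,x0:x1]
    k,l,st,c=cv2.connectedComponentsWithStats(m)
    for i in range(1,k):
        if st[i,4]>8: print(n,st[i]+[x0,y0,0,0,0],c[i]+[x0,y0])
# white deck contour & tray
g=cv2.cvtColor(t,cv2.COLOR_BGR2GRAY)
m=(g>120).astype(np.uint8); k,l,st,c=cv2.connectedComponentsWithStats(m)
for i in range(1,k):
    if st[i,4]>20:
        mm=(l==i).astype(np.uint8); cs=cv2.findContours(mm,0,1)[0][0]; r=cv2.minAreaRect(cs)
        print(st[i],c[i].round(1),[np.round(q,1) for q in r])
```

```text
L (array([0.5341, 0.236 , 0.0679]), [np.float64(0.4), np.float64(0.4)]) [0.5335 0.2356] [0.534  0.2319]
R (array([0.5325, 0.0662, 0.0687]), [np.float64(1.0), np.float64(1.0)]) [0.5314 0.0662] [0.5331 0.0641]
eye top [ 0.6404 -0.3761]
eye top [ 0.5137 -0.3721]
eye top [ 0.4202 -0.4036]
top [324 185   7   8  41] [327.4146 188.8293]
top [325 212   6   8  36] [327.4167 215.4722]
top [325 239   6   7  35] [327.5714 242.2286]
side [392 232   8  18 111] [396.     240.6937]
side [334 234   7  19 113] [337.4248 242.8761]
side [363 233   8  18 112] [366.7679 241.6339]
[    0     0   640   132 53019] [327.8  44.6] [array([319.5,  65.5]), array([131., 639.]), np.float64(90.0)]
[  85   82  104  102 4800] [133.4 125.1] [array([139.8, 131.2]), array([94.6, 97. ]), np.float64(79.2)]
[406 105  22  21 344] [416.6 115.3] [array([416.8, 115.3]), array([19.8, 20.5]), np.float64(45.0)]
[  140   150   210   111 21792] [246.5 205.6] [array([244.3, 204.9]), array([109.4, 209.3]), np.float64(89.7)]
[ 420  178   64   35 1538] [449.4 193.4] [array([451.3, 192.9]), array([27.7, 61.4]), np.float64(78.3)]
[  73  2
[... 384 characters left out ...]
p.float64(77.9)]
[306 282   7   7  42] [309.1 285.2] [array([309., 285.]), array([6., 6.]), np.float64(90.0)]
[351 285  26  26 546] [363.4 297.4] [array([363.5, 297.5]), array([25., 25.]), np.float64(90.0)]
[ 148  291   85   58 3703] [190.9 319.5] [array([190. , 319.6]), array([47. , 81.9]), np.float64(81.2)]
[303 418  64  50 939] [339.1 435. ] [array([340.2, 436.4]), array([76.8, 23.7]), np.float64(33.5)]
[277 425  23  24 267] [288.2 437.2] [array([288.4, 436.8]), array([11.9, 30.4]), np.float64(42.7)]
[274 453   8  26  78] [277.  465.3] [array([277.5, 465.5]), array([ 7., 25.]), np.float64(0.0)]
[307 454  59  26 689] [332.1 471.9] [array([336. , 466.5]), array([58., 25.]), np.float64(0.0)]
```

Run:
```python
from h import *
np.set_printoptions(precision=4,suppress=True)
t=cv2.imread("pics/top0.png");s=cv2.imread("pics/side0.png")
g=cv2.cvtColor(t,cv2.COLOR_BGR2GRAY).astype(float)
def edges_v(n,g,cols,r0,r1):  # strongest subpixel gradient along column
    out=[]
    for c in cols:
        d=np.abs(np.diff(g[r0:r1,c])); w=np.where(d>d.max()*.3,d,0); out.append((c,r0+.5+(w*np.arange(len(w))).sum()/w.sum()))
    return out
P=np.array([onz("top",u,v,.07) for u,v in edges_v("top",g,range(170,340,3),250,268)])
f=np.polyfit(P[:,1],P[:,0],1); print("front edge slope deg",np.degrees(np.arctan(f[0])),"x at y=.15",np.polyval(f,.15),(P[:,0]-np.polyval(f,P[:,1])).std())
gT=g.T
P=np.array([onz("top",v,u,.07) for u,v in edges_v("top",gT,range(178,255,3),340,360)])
f=np.polyfit(P[:,0],P[:,1],1); print("right edge slope deg",np.degrees(np.arctan(f[0])),"y at x=.53",np.polyval(f,.53))
P=np.array([onz("top",v,u,.08) for u,v in edges_v("top",gT,range(180,220,3),296,304)]);f=np.polyfit(P[:,0],P[:,1],1);print("rib slope",np.degrees(np.arctan(f[0])))
# pins: knob-top
for a,b in (((327.6,188.3),(396.6,232.5)),((327.6,215.2),(367.5,233.5)),((327.6,242),(338,234.8))):
    print(tri([("top",*a),("side",*b)]),onz("top",*a,.114)[:2])
crop(t,313,178,343,252,7,"p1"); crop(s,325,225,410,262,9,"p2")
```

```text
front edge slope deg 0.6438172367426422 x at y=.15 0.4781482275487751 0.0002927727599542582
right edge slope deg -0.4213407413516082 y at x=.53 -0.07638495875674019
rib slope -0.519284176633612
(array([ 0.6324, -0.0299,  0.1122]), [np.float64(2.3), np.float64(2.3)]) [ 0.6298 -0.0295]
(array([ 0.5731, -0.029 ,  0.1123]), [np.float64(2.5), np.float64(2.5)]) [ 0.5704 -0.0287]
(array([ 0.514 , -0.028 ,  0.1118]), [np.float64(2.4), np.float64(2.4)]) [ 0.5115 -0.0278]
```

View pics/p1.png

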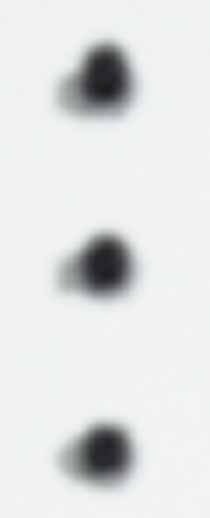

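View pics/p2.png

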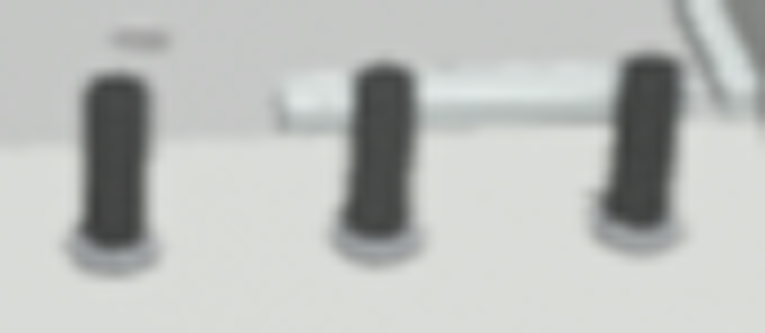

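Run:
```python
from h import *
np.set_printoptions(precision=4,suppress=True)
t=cv2.imread("pics/top0.png");s=cv2.imread("pics/side0.png")
ti=t.copy();si=s.copy()
for im,n in((ti,"top"),(si,"side")):
  im2=cv2.resize(im,None,fx=6,fy=6,interpolation=cv2.INTER_CUBIC)
  psi=-.0092;c,sn=np.cos(psi),np.sin(psi);H=np.array([.5333,.1511])
  def w(x,y,z): return [*(H+[c*x-sn*y,sn*x+c*y]),z]
  pts=[[w(78+a*20e0 if 0 else .078+a*.020,b*.005,.162) for a,b in((-1,-1),(1,-1),(1,1),(-1,1))],
       [w(x,y,.078) for x,y in((-.018,-.022),(-.018,.022),(.028,.022),(.028,-.022))],
       [w(.078+a*.05,b*.03,.106) for a,b in((-1,-1),(1,-1),(1,1),(-1,1))]]
  for p,col in zip(pts,((0,0,255),(255,0,0),(0,160,0))):
    q=np.array([(proj(n,X)+.5)*6 for X in p]).astype(int); cv2.polylines(im2,[q],True,col,1)
  x0,y0,x1,y1=(215,165,285,250) if n=="top" else (310,165,400,225)
  cv2.imwrite("pics/ov_"+n+".png",im2[y0*6:y1*6,x0*6:x1*6])
```

```text
(no output)
```

View pics/ov_top.png

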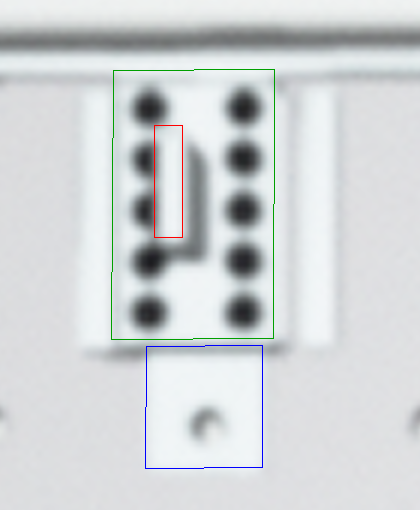

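View pics/ov_side.png

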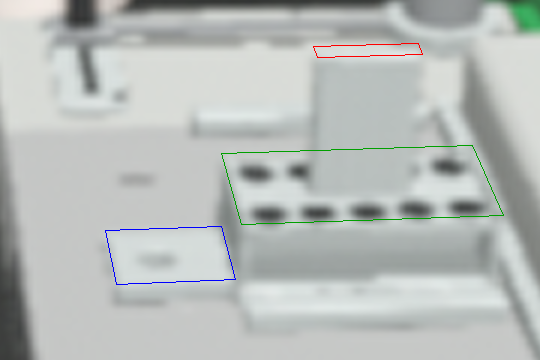

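```bash
cat >> h.py <<'E'
from scipy.spatial.transform import Rotation as Ro
np.set_printoptions(precision=4,suppress=True)
def st():
    s=env.get_state(); q=s['orientation']; R=Ro.from_quat(np.r_[q[1:],q[0]]).as_matrix(); return s,R
def go(x,y,z,yaw=None):
    """yaw: wanted angle of tool z in deg (mod 180)"""
    s,R=st(); d=R.T@(np.array([x,y,z])-s['tcp_pos'])*1000
    cur=np.degrees(np.arctan2(R[1,2],R[0,2])); sp=0
    if yaw is not None: sp=-(((yaw-cur)+90)%180-90)
    print("t",round(s['clock'],2),"cur",s['tcp_pos'],"yaw",round(cur,1),"j6",round(s['joint_pos'][5],2),"F",s['wrist_force'].round(1),"gap",round(s['finger_gap']*1000,1))
    print("rows: tx %.1f ty %.1f tz %.1f spin %.1f"%(*d,sp), "axes x",R[:,0].round(3),"z",R[:,2].round(3))
E
python3 -c "
from h import *
go(.609,.1495,.24,89.5)"
```

```text
t 0.1 cur [0.2289 0.527  0.2305] yaw 66.5 j6 1.43 F [ 0.6 -0.2 -0.9] gap 85.6
rows: tx 499.1 ty -9.3 tz -194.8 spin -23.0 axes x [ 0.917 -0.398 -0.   ] z [ 0.398  0.917 -0.002]
```

```bash
python3 -m inch '[[[40,-2,-16,-2],[85,-4,-33,-5],[130,-6,-51,-8],[175,-8,-68,-11],[220,-9,-86,-14],[265,-9,-103,-17],[310,-9,-121,-20],[355,-9,-139,-23],[395,-9,-154,-23],[435,-9,-170,-23]]]' 40 40
python3 -c "
from h import *
go(.609,.1495,.24,89.5)"
```

```text
clock: 1.1
tcp_pos: [0.5613, 0.1965, 0.2398]
orientation: [0.707, -0.707, 0.003, -0.003]
wrist_force: [0.1, 0.8, -0.3]
finger_gap: 0.0397
t 1.1 cur [0.5613 0.1965 0.2398] yaw 89.5 j6 0.21 F [ 0.1  0.8 -0.3] gap 39.7
rows: tx 48.1 ty -0.2 tz -46.6 spin -0.0 axes x [ 1.    -0.009 -0.001] z [0.009 1.    0.   ]
```

```bash
python3 -m inch '[[[20,0,-20,0],[40,0,-40,0],[48,0,-47,0],[48,20,-47,0],[48,40,-47,0],[48,45,-47,0]]]'
python3 - <<'E'
from h import *
s=env.read_camera("side");t=env.read_camera("top")
go(.609,.1495,.12,89.5)
crop(s,310,110,430,230,6,"s1");crop(t,190,130,310,260,4.5,"t1")
p=st()[0]['tcp_pos'];print(proj("side",p),proj("top",p))
E
```

```text
clock: 1.7
tcp_pos: [0.6061, 0.151, 0.1926]
orientation: [-0.707, 0.707, -0.005, 0.001]
wrist_force: [-0.1, 0.7, -0.1]
finger_gap: 0.04
t 1.8 cur [0.6068 0.1512 0.1943] yaw 89.6 j6 0.12 F [ 0.4  0.  -0.9] gap 40.0
rows: tx 2.4 ty 74.3 tz -1.7 spin 0.1 axes x [ 1.    -0.008 -0.003] z [ 0.008  1.    -0.   ]
[369.6158 159.4737] [239.6459 194.5871]
```

View pics/s1.png

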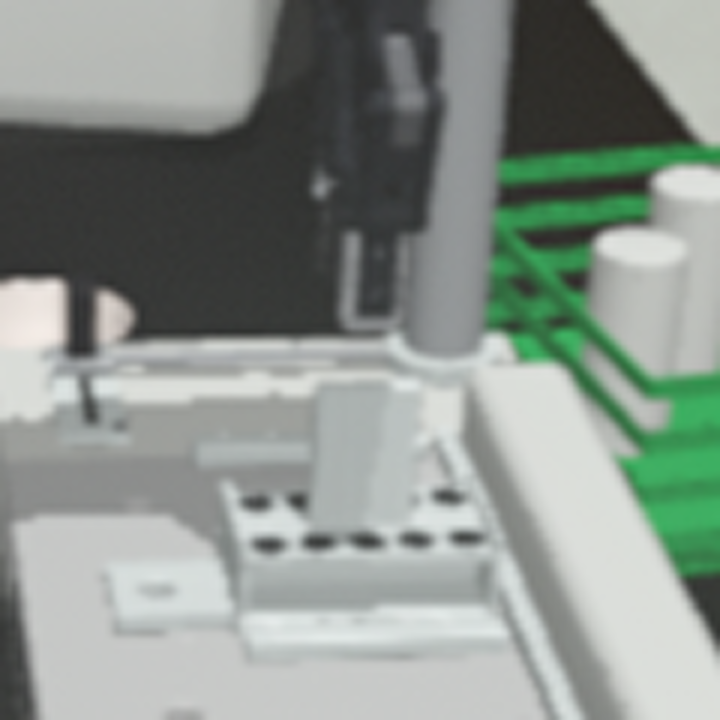

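View pics/t1.png

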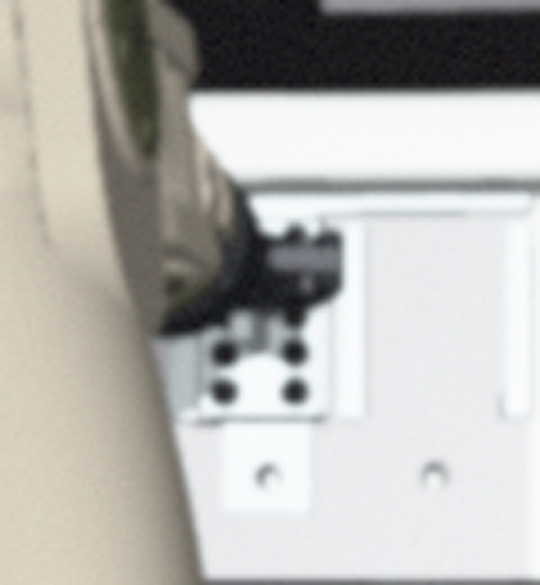

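Run:
```python
from h import *
print(proj("side",[.6065,.126,.196]),proj("side",[.6065,.126,.199]))
print(proj("side",[.6065,.145,.162]),proj("side",[.6115,.145,.162]))
```

```text
[371.5218 163.2902] [371.6025 162.0062]
[369.1461 174.0108] [371.3456 173.939 ]
```

```bash
python3 -m inch '[[[2,15,-2,0],[2,35,-2,0],[2,55,-2,0],[2,70,-2,0],[2,74,-2,0],[2,74,-2,0]]]'
python3 -m inch '[[[0,0,0,0],[0,0,0,0],[0,0,0,0],[0,0,0,0],[0,0,0,0],[0,0,0,0]]]' 0 50
python3 -c "
from h import *
go(.609,.1495,.26,89.5)"
```

```text
clock: 2.4
tcp_pos: [0.6099, 0.1491, 0.1218]
orientation: [0.707, -0.707, 0.003, -0.003]
wrist_force: [-0.0, 0.5, -0.3]
finger_gap: 0.04
clock: 3.0
tcp_pos: [0.6108, 0.149, 0.1227]
orientation: [0.707, -0.707, 0.002, -0.004]
wrist_force: [-0.3, 1.1, 6.3]
finger_gap: 0.0096
t 3.0 cur [0.6108 0.149  0.1227] yaw 89.5 j6 0.12 F [-0.3  1.1  6.3] gap 9.6
rows: tx -1.5 ty -137.3 tz 0.5 spin 0.0 axes x [ 1.    -0.008  0.003] z [0.008 1.    0.001]
```

```bash
python3 -m inch '[[[0,-10,0,0],[0,-30,0,0],[0,-55,0,0],[0,-80,0,0],[0,-105,0,0],[0,-125,0,0],[0,-137,0,0]]]'
python3 - <<'E'
from h import *
go(.609,.1495,.26,89.5)
t=cv2.imread("pics/top0.png"); s=env.read_camera("side")
crop(t,140,280,245,360,7,"tr"); crop(s,200,60,440,260,3.2,"s2")
E
```

```text
clock: 3.7
tcp_pos: [0.6102, 0.1487, 0.2602]
orientation: [0.707, -0.707, 0.002, -0.004]
wrist_force: [0.7, -0.4, -2.7]
finger_gap: 0.009
t 3.7 cur [0.6102 0.1487 0.2602] yaw 89.5 j6 0.12 F [ 0.7 -0.4 -2.7] gap 9.0
rows: tx -1.2 ty 0.2 tz 0.8 spin 0.0 axes x [ 1.    -0.009  0.002] z [0.009 1.    0.   ]
```

View pics/tr.png

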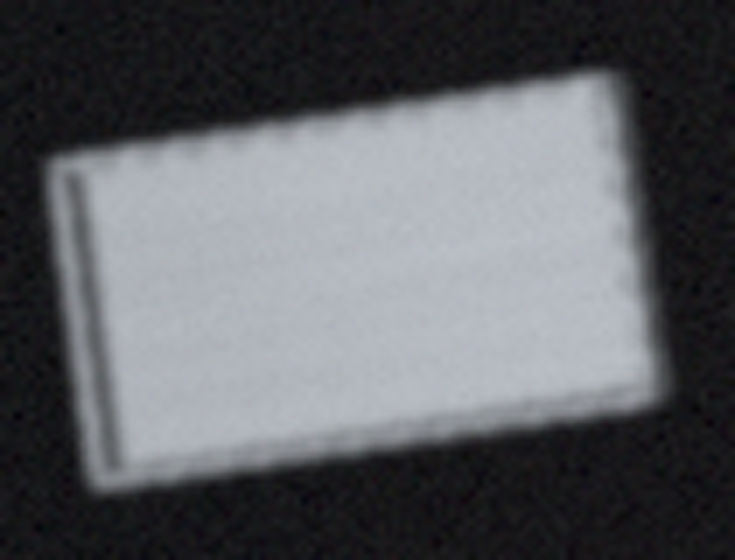

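View pics/s2.png

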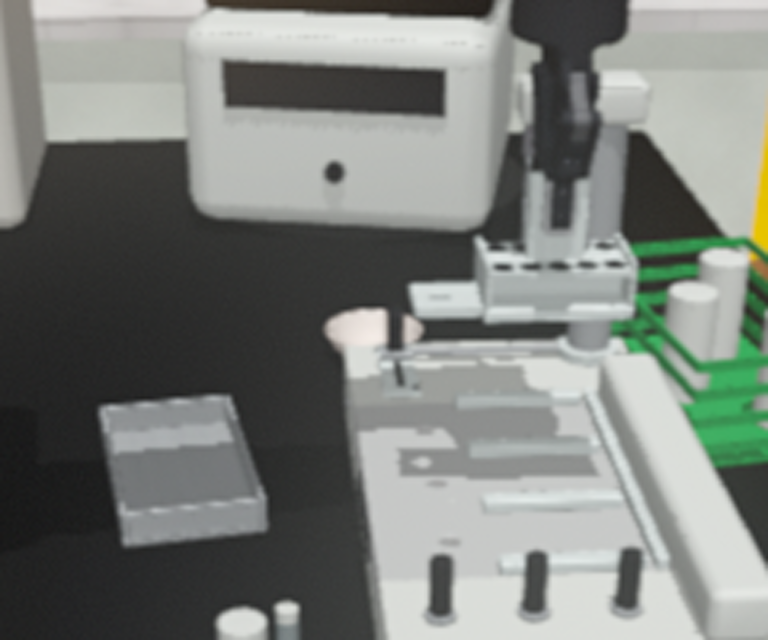

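Run:
```python
from h import *
c=np.array([onz("top",u-.5,v-.5,.033)[:2] for u,v in((146.9,302.1),(228.6,289.9),(235.4,337.6),(153.6,350.3))]);print(c)
m=c.mean(0);print("centre",m,[np.linalg.norm(c[i]-c[(i+1)%4]) for i in range(4)])
yd=(c[0]+c[3]-c[1]-c[2]);a=np.degrees(np.arctan2(yd[1],yd[0]));xd=(c[0]+c[1]-c[2]-c[3]);print("tray y dir",a,"x dir",np.degrees(np.arctan2(xd[1],xd[0])))
# options: rack x along +y tray or -y ; mid offset 23mm towards rack +x
for sgn in(1,-1):
    u=sgn*yd/np.linalg.norm(yd); mid=m+.023*u; print(sgn,"rack mid",mid,"rack dir",np.degrees(np.arctan2(u[1],u[0])),"r",np.hypot(*mid))
```

```text
[[0.3833 0.3984]
 [0.4093 0.2065]
 [0.2987 0.1912]
 [0.2715 0.3822]]
centre [0.3407 0.2946] [np.float64(0.19356762053992915), np.float64(0.11170694609987734), np.float64(0.19300606215644228), np.float64(0.11304655504565972)]
tray y dir 97.91372978681159 x dir 8.059355383260375
1 rack mid [0.3375 0.3174] rack dir 97.91372978681159 r 0.463304805543678
-1 rack mid [0.3439 0.2718] rack dir -82.08627021318843 r 0.4383192897052431
```

```bash
python3 -m inch '[[[-15,0,7,4],[-45,0,21,12],[-75,0,35,20],[-107,0,50,28],[-140,0,65,36],[-172,0,80,44],[-205,0,95,52],[-235,0,109,60],[-258,0,119,68],[-268,0,125,76]]]'
python3 -c "
from h import *
go(.3439,.2718,.056,8)"
```

```text
clock: 4.75
tcp_pos: [0.3401, 0.2761, 0.2575]
orientation: [-0.554, 0.555, -0.439, 0.438]
wrist_force: [0.6, 0.1, -1.8]
finger_gap: 0.0095
t 4.75 cur [0.3401 0.2761 0.2575] yaw 13.3 j6 1.84 F [ 0.6  0.1 -1.8] gap 9.5
rows: tx 5.0 ty 201.5 tz 3.1 spin 5.3 axes x [ 0.23  -0.973  0.   ] z [ 0.973  0.23  -0.002]
```

```bash
python3 -m inch '[[[5,10,3,5],[5,35,3,5],[5,65,3,5],[5,95,3,5],[5,120,3,5],[5,145,3,5],[5,165,3,5],[5,180,3,5],[5,180,3,5]]]'
python3 - <<'E'
from h import *
go(.3439,.2718,.058,8)
s=env.read_camera("side"); crop(s,200,120,320,250,5,"s3")
E
```

```text
clock: 5.65
tcp_pos: [0.3446, 0.2705, 0.0757]
orientation: [-0.534, 0.538, -0.462, 0.461]
wrist_force: [0.2, -0.3, -1.5]
finger_gap: 0.0092
t 5.65 cur [0.3446 0.2705 0.0757] yaw 8.5 j6 1.9 F [ 0.2 -0.3 -1.5] gap 9.2
rows: tx -1.4 ty 17.7 tz -0.4 spin 0.5 axes x [ 0.148 -0.989  0.002] z [ 0.989  0.148 -0.006]
```

View pics/s3.png

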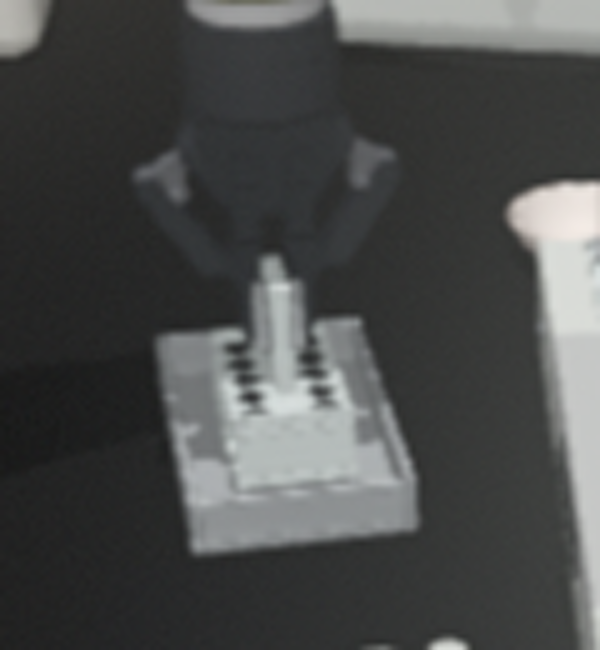

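The rack sits inside the tray outline and is still above the floor. I'll lower it, release, and lift.

```bash
python3 -m inch '[[[0,6,0,0],[0,12,0,0],[0,16,0,0],[0,17,0,0],[0,17,0,0],[0,17,0,0]]]'
python3 -m inch '[[[0,0,0,0],[0,0,0,0],[0,0,0,0],[0,0,0,0]]]' 40
python3 -m inch '[[[0,-15,0,0],[0,-45,0,0],[0,-90,0,0],[0,-135,0,0],[0,-170,0,0]]]'
python3 - <<'E'
from h import *
t=env.read_camera("top");s=env.read_camera("side")
cv2.imwrite("pics/t4.png",t);cv2.imwrite("pics/s4.png",s)
go(.5,.0,.24,0)
E
```

```text
clock: 6.3
tcp_pos: [0.3473, 0.2719, 0.0615]
orientation: [0.536, -0.536, 0.461, -0.462]
wrist_force: [0.2, 0.6, -0.7]
finger_gap: 0.0094
clock: 6.7
tcp_pos: [0.3473, 0.2719, 0.0615]
orientation: [0.536, -0.536, 0.461, -0.462]
wrist_force: [0.4, 0.1, 0.3]
finger_gap: 0.0398
clock: 7.2
tcp_pos: [0.3474, 0.272, 0.2341]
orientation: [0.537, -0.535, 0.461, -0.462]
wrist_force: [0.4, 0.6, 0.0]
finger_gap: 0.0399
t 7.3 cur [0.3497 0.2733 0.2365] yaw 8.5 j6 1.9 F [ 0.6  0.2 -0.5] gap 39.8
rows: tx 292.5 ty -3.5 tz 108.1 spin 8.5 axes x [ 0.148 -0.989 -0.003] z [0.989 0.148 0.009]
```

View pics/t4.png

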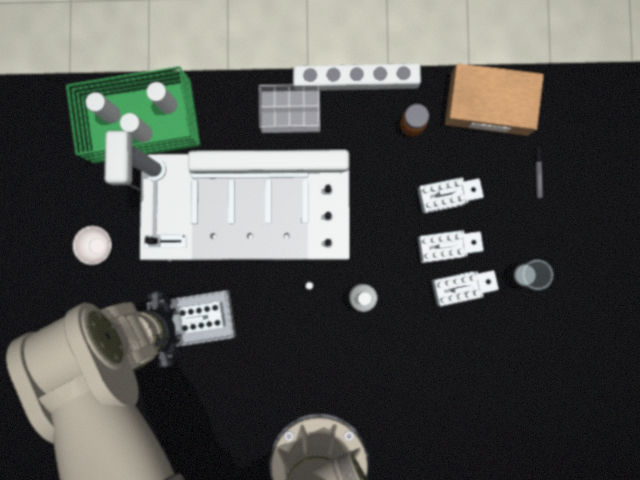

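View pics/s4.png

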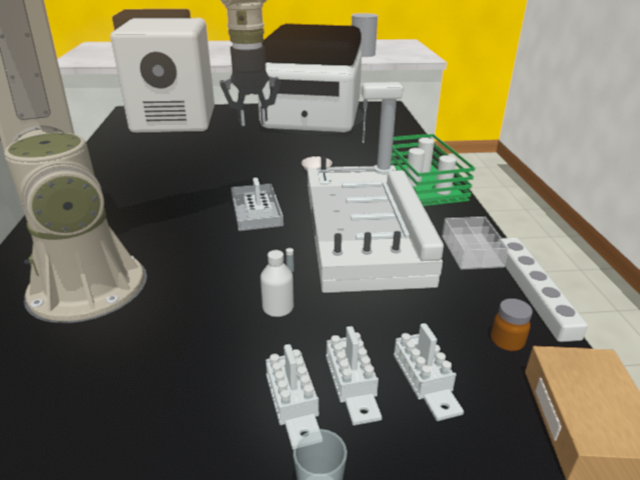

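Run:
```python
from h import *
L={'A':[(68,145),(76,175),(86,204),(96,238),(106,272)],'A2':[(154,158),(164,188),(175,222),(187,260)],'B':[(282,80),(289,105),(299,137),(312,166),(321,200)],'B2':[(367,98),(377,127),(388,158),(400,190)],'C':[(527,74),(545,100),(562,128),(580,156),(599,190)],'C2':[(650,147),(671,178)]}
for k,p in L.items():
    P=np.array([onz("side",255+u/3.5-.5,315+v/3.5-.5,.053)[:2] for u,v in p])
    f=np.polyfit(P[:,1],P[:,0],1); print(k,"dir deg",90-np.degrees(np.arctan(f[0])),P[0],P[-1],"len",np.linalg.norm(P[0]-P[-1]))
t=cv2.imread("pics/t4.png"); g=cv2.cvtColor(t,cv2.COLOR_BGR2GRAY).astype(float)
# ear side edges by top camera
def sub(col,r0,r1,sgn):
    d=np.clip(sgn*np.diff(g[r0:r1,col]),0,None); w=np.where(d>d.max()*.3,d,0); return r0+.5+(w*np.arange(len(w))).sum()/w.sum()
for k,(u,v),cols in(('C',(473.56,188.75),range(468,480)),('B',(473.35,241.86),range(468,480)),('A',(487.9,281.22),range(483,494))):
    for sgn,r0,r1 in((1,int(v)-14,int(v)-5),(-1,int(v)+5,int(v)+15)):
        P=np.array([onz("top",c,sub(c,r0,r1,sgn),.008)[:2] for c in cols]); f=np.polyfit(P[:,1],P[:,0],1)
        print(k,"ear edge dir",90-np.degrees(np.arctan(f[0])), "at eye y:",np.polyval(f,onz("top",u,v,.006)[1]))
    print(k,"eye",onz("top",u,v,.006)[:2])
```

```text
A dir deg 101.37153489639122 [ 0.3835 -0.2916] [ 0.3984 -0.3667] len 0.07656665257070575
A2 dir deg 100.07939942924308 [ 0.4219 -0.3031] [ 0.4326 -0.3633] len 0.06111116495358951
B dir deg 96.57030574620777 [ 0.4852 -0.2578] [ 0.4935 -0.3349] len 0.07751213528483593
B2 dir deg 95.34833819543212 [ 0.5235 -0.2734] [ 0.529  -0.3321] len 0.05895159057519365
C dir deg 100.79151201952453 [ 0.6023 -0.264 ] [ 0.6168 -0.34  ] len 0.07737355780545004
C2 dir deg 100.99765671117552 [ 0.647  -0.3163] [ 0.6508 -0.3358] len 0.019864922093748166
C ear edge dir 97.37085568616797 at eye y: 0.6636141230060072
C ear edge dir 100.2670818568733 at eye y: 0.6155361202195637
C eye [ 0.6404 -0.3761]
B ear edge dir 95.60351561849214 at eye y: 0.5376287071676026
B ear edge dir 95.99702987960967 at eye y: 0.4897140577230409
B eye [ 0.5137 -0.3721]
A ear edge dir 100.13796362525534 at eye y: 0.4443874590766525
A ear edge dir 99.45866805261757 at eye y: 0.3962370914986332
A eye [ 0.4202 -0.4036]
```

```bash
python3 -m inch '[[[28,-3,8,-8],[56,-3,16,-16],[85,-3,24,-25],[114,-3,32,-33],[143,-3,40,-42],[172,-3,48,-50],[200,-3,56,-59],[230,-3,64,-67],[260,-3,72,-76],[288,-3,78,-84]]]' 42
python3 -c "
from h import *
go(.406,-.327,.20,190.4)"
```

```text
clock: 8.3
tcp_pos: [0.4671, -0.0027, 0.2334]
orientation: [0.707, -0.707, -0.017, 0.018]
wrist_force: [0.5, -0.2, 0.5]
finger_gap: 0.042
t 8.3 cur [ 0.4671 -0.0027  0.2334] yaw 92.8 j6 -0.23 F [ 0.5 -0.2  0.5] gap 42.0
rows: tx -77.1 ty 33.4 tz -320.9 spin 82.4 axes x [ 0.999  0.05  -0.001] z [-0.05   0.999  0.   ]
```

```bash
python3 -m inch '[[[-8,0,-32,-8],[-16,0,-64,-17],[-24,0,-96,-25],[-32,5,-128,-34],[-40,10,-160,-42],[-48,15,-192,-51],[-56,20,-224,-59],[-64,25,-256,-68],[-72,30,-290,-76],[-77,34,-321,-85]]]'
python3 -m inch '[[[0,0,0,-6],[0,0,0,-12],[0,0,0,-12],[0,0,0,-12]]]'
python3 - <<'E'
from h import *
t=env.read_camera("top");s=env.read_camera("side")
cv2.imwrite("pics/t5.png",t);crop(s,255,235,475,450,3,"s5")
go(.406,-.327,.06,190.4)
E
```

```text
clock: 9.3
tcp_pos: [0.4031, -0.3266, 0.1991]
orientation: [0.512, -0.511, -0.489, 0.489]
wrist_force: [0.6, -0.6, -0.3]
finger_gap: 0.0421
clock: 9.7
tcp_pos: [0.4039, -0.3252, 0.1997]
orientation: [-0.46, 0.459, 0.538, -0.538]
wrist_force: [-0.1, -0.1, -0.5]
finger_gap: 0.0419
t 9.8 cur [ 0.4041 -0.3252  0.2   ] yaw -171.0 j6 -2.56 F [ 0.2 -1.   0.4] gap 42.0
rows: tx -2.1 ty 140.0 tz -1.6 spin -1.4 axes x [-0.157  0.988  0.   ] z [-0.988 -0.157  0.   ]
```

View pics/s5.png

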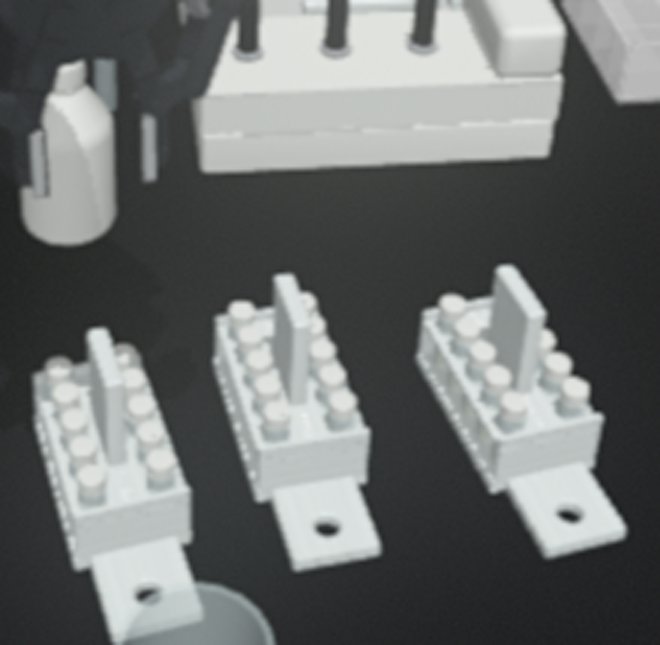

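View pics/t5.png

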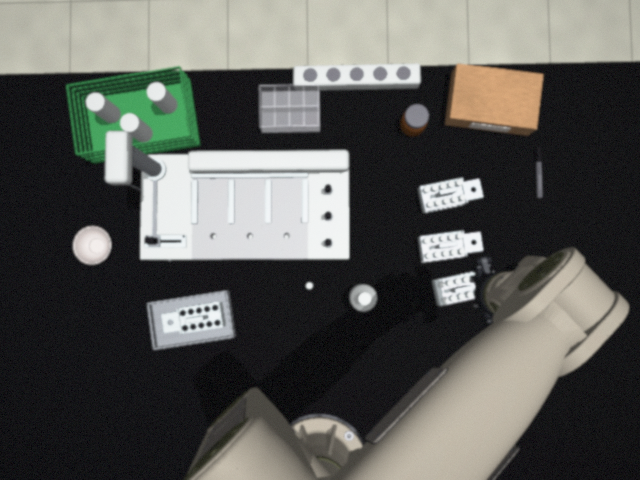

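```bash
python3 -m inch '[[[-2,15,-2,-1],[-2,40,-2,-1],[-2,70,-2,-1],[-2,100,-2,-1],[-2,125,-2,-1],[-2,137,-2,-1],[-2,139,-2,-1],[-2,139,-2,-1]]]'
python3 -c "
from h import *
go(.406,-.327,.06,190.4)
s=env.read_camera('side'); crop(s,240,290,380,450,4,'s6')"
```

```text
clock: 10.6
tcp_pos: [0.4067, -0.3273, 0.0618]
orientation: [-0.454, 0.454, 0.542, -0.542]
wrist_force: [0.2, -0.6, -0.1]
finger_gap: 0.0421
t 10.6 cur [ 0.4067 -0.3273  0.0618] yaw -169.9 j6 -2.58 F [ 0.2 -0.6 -0.1] gap 42.1
rows: tx 0.4 ty 1.8 tz 0.7 spin -0.3 axes x [-0.175  0.984 -0.   ] z [-0.984 -0.175 -0.   ]
```

View pics/s6.png

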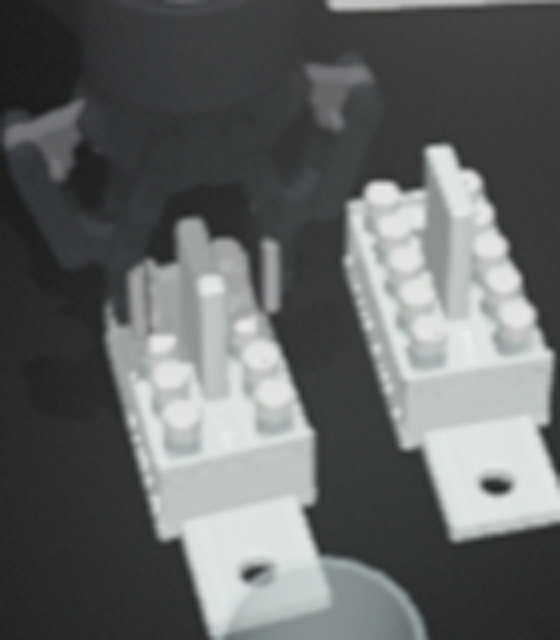

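```bash
python3 -m inch '[[[0,1,0,0],[0,1,0,0],[0,1,0,0],[0,1,0,0],[0,1,0,0],[0,1,0,0]]]' 0 70
python3 -c "
from h import *
go(.406,-.327,.25,190.4)
s=env.read_camera('side'); crop(s,240,290,380,450,4,'s7')"
```

```text
clock: 11.25
tcp_pos: [0.407, -0.3277, 0.0612]
orientation: [0.453, -0.455, -0.542, 0.542]
wrist_force: [0.4, 0.7, 5.6]
finger_gap: 0.0092
t 11.25 cur [ 0.407  -0.3277  0.0612] yaw -169.9 j6 -2.58 F [0.4 0.7 5.6] gap 9.2
rows: tx 0.6 ty -188.8 tz 0.6 spin -0.3 axes x [-0.176  0.984 -0.001] z [-0.984 -0.176 -0.001]
```

View pics/s7.png

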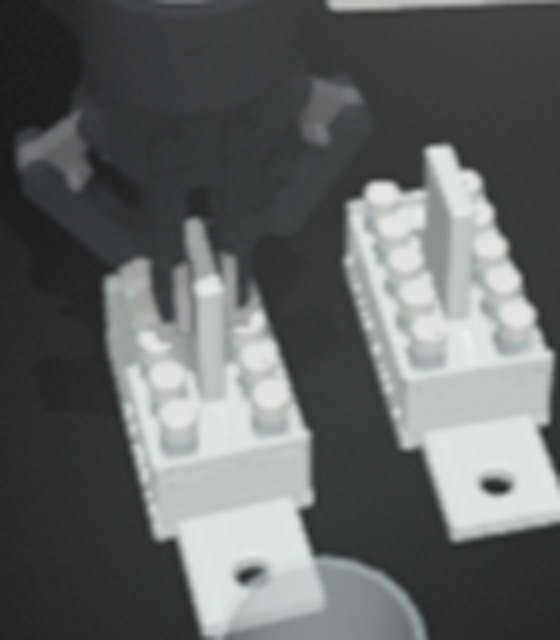

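```bash
python3 -m inch '[[[0,-6,0,0],[0,-20,0,0],[0,-42,0,0],[0,-70,0,0],[0,-100,0,0],[0,-130,0,0],[0,-158,0,0],[0,-178,0,0],[0,-188,0,0],[0,-189,0,0]]]'
python3 -c "
from h import *
go(.5,-.08,.25,139)
s=env.read_camera('side'); crop(s,200,200,480,450,2.5,'s8')"
```

```text
clock: 12.3
tcp_pos: [0.4065, -0.3274, 0.25]
orientation: [0.454, -0.454, -0.542, 0.542]
wrist_force: [-0.4, -0.7, -3.4]
finger_gap: 0.0086
t 12.3 cur [ 0.4065 -0.3274  0.25  ] yaw -169.9 j6 -2.58 F [-0.4 -0.7 -3.4] gap 8.6
rows: tx 227.1 ty -0.1 tz -135.4 spin 51.1 axes x [-0.176  0.984 -0.001] z [-0.984 -0.176 -0.001]
```

View pics/s8.png

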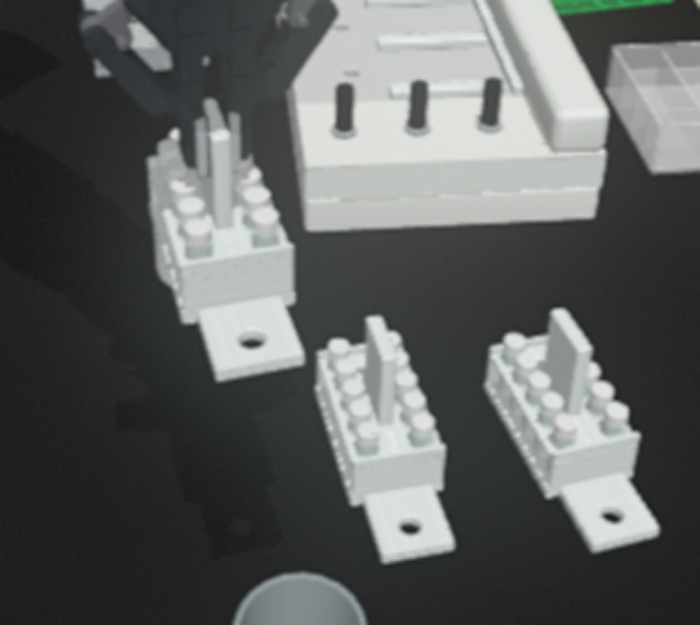

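```bash
python3 -m inch '[[[8,0,-5,2],[26,0,-16,7],[50,0,-30,13],[76,0,-45,19],[102,0,-61,25],[129,0,-77,31],[155,0,-93,37],[181,0,-109,43],[205,0,-123,48],[227,0,-135,51]]]'
python3 -c "
from h import *
go(.61,.235,.25,89.5)"
```

```text
clock: 13.35
tcp_pos: [0.4988, -0.0783, 0.2473]
orientation: [0.644, -0.643, -0.292, 0.294]
wrist_force: [0.6, 1.2, -3.5]
finger_gap: 0.0094
t 13.35 cur [ 0.4988 -0.0783  0.2473] yaw 139.0 j6 -1.17 F [ 0.6  1.2 -3.5] gap 9.4
rows: tx 309.4 ty -2.7 tz 121.8 spin 49.5 axes x [ 0.656  0.754 -0.001] z [-0.754  0.656  0.003]
```

Run:
```python
from h import *
print(tri([("top",118,157),("side",382,90)]))
t=env.read_camera("top");cv2.imwrite("pics/t9.png",t)
s=env.read_camera("side");cv2.imwrite("pics/s9.png",s)
```

```text
(array([0.6697, 0.368 , 0.2869]), [np.float64(1.0), np.float64(1.0)])
```

View pics/s9.png

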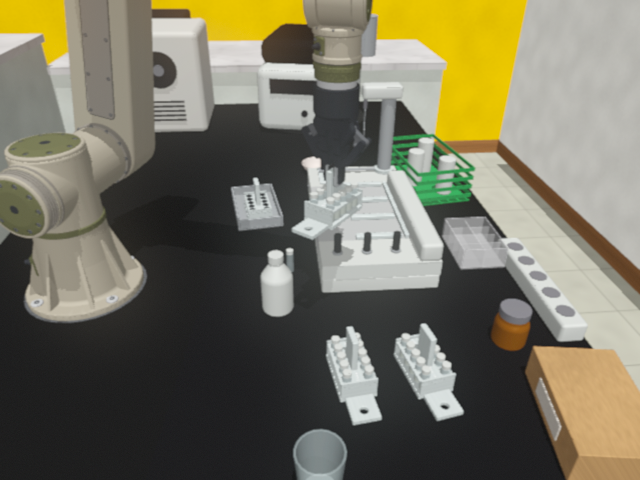

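View pics/t9.png

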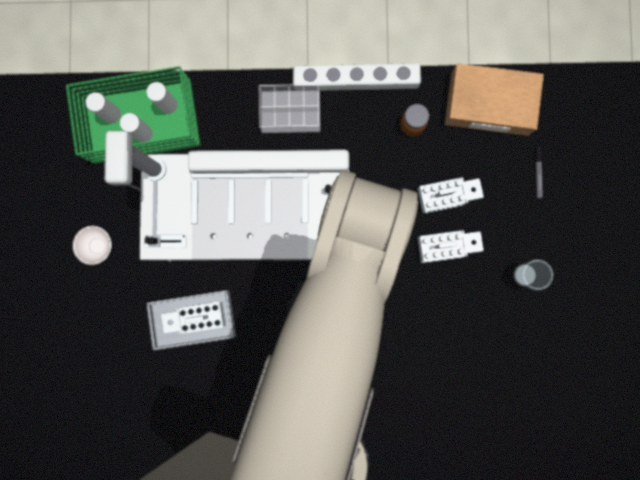

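```bash
python3 -m inch '[[[10,0,4,3],[35,0,14,8],[65,0,26,14],[97,-1,38,20],[129,-2,51,26],[161,-3,63,32],[193,-3,76,38],[223,-3,88,43],[250,-3,98,47],[272,-3,107,49.5]]]'
python3 -m inch '[[[15,0,0,0],[27,0,-14,0],[34,0,-18,0],[34,0,-18,0],[34,0,-18,0]]]'
python3 - <<'E'
from h import *
go(.61,.235,.2,89.5)
t=env.read_camera("top");s=env.read_camera("side")
cv2.imwrite("pics/ta.png",t);cv2.imwrite("pics/sa.png",s)
crop(t,150,130,350,270,4,"tac");crop(s,280,100,460,300,3,"sac")
E
```

```text
clock: 14.45
tcp_pos: [0.5965, 0.1964, 0.2502]
orientation: [-0.707, 0.707, -0.004, 0.002]
wrist_force: [-0.0, -0.4, -2.8]
finger_gap: 0.0087
clock: 14.95
tcp_pos: [0.6302, 0.1763, 0.2519]
orientation: [0.707, -0.707, 0.003, -0.003]
wrist_force: [-0.4, -0.3, -3.9]
finger_gap: 0.0088
t 14.95 cur [0.6302 0.1763 0.2519] yaw 89.5 j6 0.16 F [-0.4 -0.3 -3.9] gap 8.8
rows: tx -20.6 ty 51.9 tz 58.5 spin 0.0 axes x [ 1.    -0.008 -0.001] z [0.008 1.    0.   ]
```

View pics/tac.png

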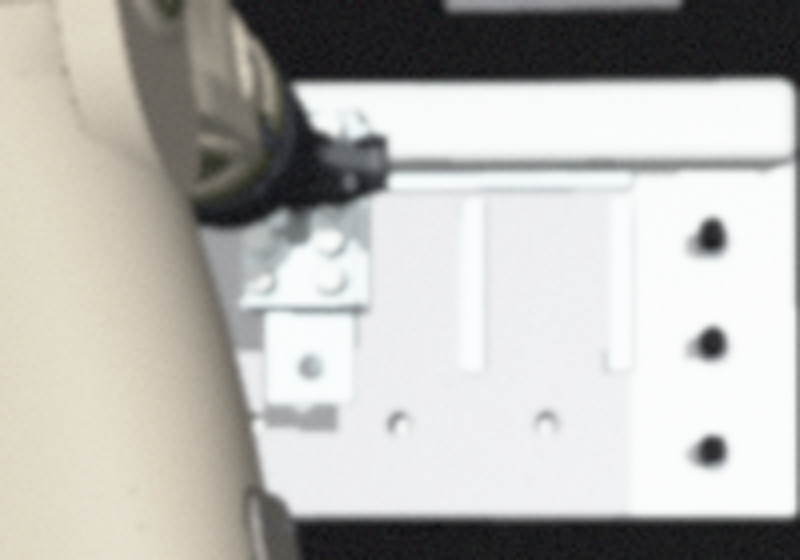

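View pics/sac.png

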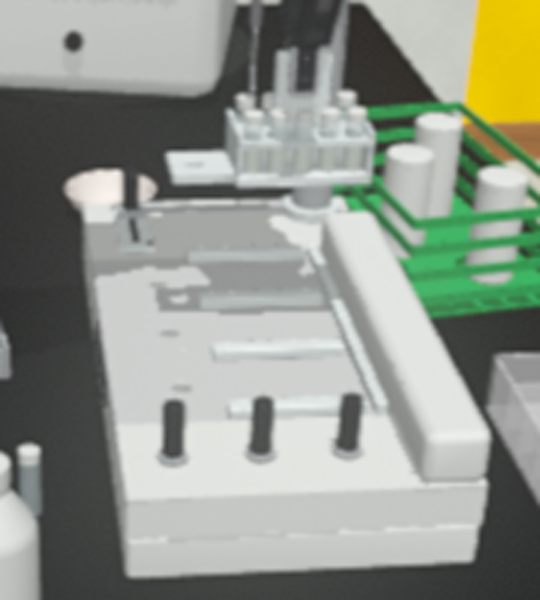

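Run:
```python
from h import *
t=cv2.imread("pics/ta.png"); g=cv2.cvtColor(t,cv2.COLOR_BGR2GRAY).astype(float)
def cen(g,x,y,w,thr=15):
    x0,y0=int(x)-w,int(y)-w; p=g[y0:y0+2*w+1,x0:x0+2*w+1]; bg=np.median(p); wt=np.clip(bg-p-thr,0,None)
    yy,xx=np.mgrid[y0:y0+2*w+1,x0:x0+2*w+1]; return (wt*xx).sum()/wt.sum(),(wt*yy).sum()/wt.sum()
c=cen(g,227,221,6); e=onz("top",*c,.198); p=np.array([.6302,.1763,.2519])
print(c,e, "eye - tcp",(e-p)*1000)
s=cv2.imread("pics/sa.png"); e=tri([("top",*c),("side",280+197/3-.5,100+165/3-.5)]); print(e)
# ear outline edges in crop: left 265 right 354 bottom 402
print(onz("top",150+265/4-.5,130+360/4-.5,.1987),onz("top",150+354/4-.5,130+360/4-.5,.1987),onz("top",150+310/4-.5,130+402/4-.5,.1987))
```

```text
(np.float64(226.87874251497007), np.float64(221.43937125748502)) [0.5513 0.1771 0.198 ] eye - tcp [-78.9169   0.8275 -53.9   ]
(array([0.5534, 0.1771, 0.197 ]), [np.float64(2.0), np.float64(2.0)])
[0.5556 0.1999 0.1987] [0.5548 0.1541 0.1987] [0.5336 0.1768 0.1987]
```

Run:
```python
from h import *
for f in("pics/t4.png","pics/top0.png"):
  t=cv2.imread(f); g=cv2.cvtColor(t,cv2.COLOR_BGR2GRAY)
  for x,y in((212,236),(249,236),(286,235)):
    p=cv2.resize(g[y-9:y+10,x-9:x+10],None,fx=8,fy=8,interpolation=cv2.INTER_CUBIC).astype(float)
    m=((np.median(p)-p)>14).astype(np.uint8)
    cs=max(cv2.findContours(m,0,1)[0],key=cv2.contourArea); (a,b),r=cv2.minEnclosingCircle(cs); bx=cv2.boundingRect(cs)
    u,v=x-9+(a+.5)/8-.5,y-9+(b+.5)/8-.5; print(f,round(u,2),round(v,2),"r mm",r/8*2.27,np.array(bx)/8,onz("top",u,v,.07)[:2])
```

```text
pics/t4.png 212.66 235.54 r mm 9.291976871490478 [6.125 5.    7.25  8.   ] [0.5329 0.2343]
pics/t4.png 249.16 235.32 r mm 9.024100024700164 [5.75  4.875 7.875 7.25 ] [0.5322 0.1509]
pics/t4.png 286.16 235.06 r mm 8.94705280303955 [5.75  5.625 7.75  6.625] [0.5315 0.0666]
pics/top0.png 212.32 235.33 r mm 9.116336851119994 [6.125 4.875 7.25  8.   ] [0.5334 0.2351]
pics/top0.png 248.86 235.26 r mm 8.414685461521149 [5.75  5.25  7.375 7.125] [0.5323 0.1516]
pics/top0.png 286.16 235.12 r mm 9.056409730911255 [5.75  5.625 7.875 6.625] [0.5314 0.0665]
```

```bash
python3 -m inch '[[[-4,0,8,0],[-10,0,24,0],[-16,0,42,0],[-18.5,0,54,0],[-18.5,10,57.5,0],[-18.5,30,57.5,0],[-18.5,55,57.5,0],[-18.5,78,57.5,0],[-18.5,90,57.5,0],[-18.5,92,57.5,0]]]'
python3 - <<'E'
from h import *
go(.6121,.2339,.132,89.5)
s=env.read_camera("side")
crop(s,300,120,440,230,5,"sb")
E
```

```text
clock: 16.05
tcp_pos: [0.611, 0.2349, 0.1578]
orientation: [-0.707, 0.707, -0.004, 0.001]
wrist_force: [-0.1, -0.1, -3.0]
finger_gap: 0.0088
t 16.05 cur [0.611  0.2349 0.1578] yaw 89.6 j6 0.25 F [-0.1 -0.1 -3. ] gap 8.8
rows: tx 1.2 ty 25.8 tz -1.0 spin 0.1 axes x [ 1.    -0.007 -0.004] z [ 0.007  1.    -0.001]
```

View pics/sb.png

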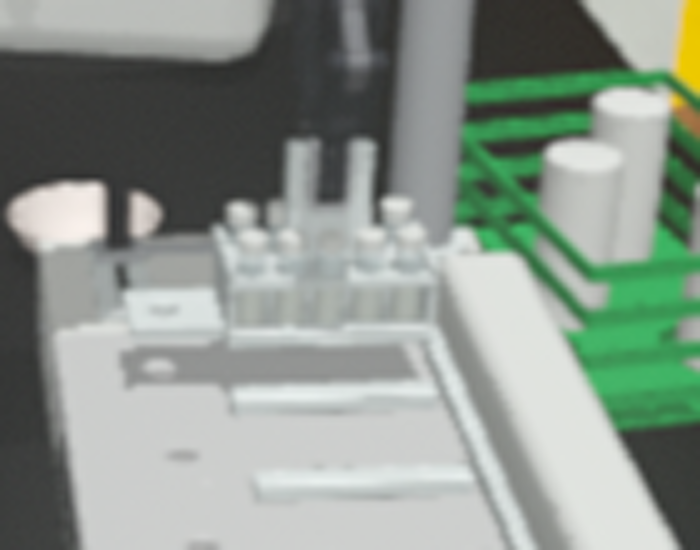

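```bash
python3 -m inch '[[[1,5,-1,0],[1,10,-1,0],[1,15,-1,0],[1,19,-1,0],[1,21,-1,0],[1,21,-1,0],[1,21,-1,0],[1,21,-1,0]]]'
python3 -c "
from h import *
go(.6121,.2339,.132,89.5)"
```

```text
clock: 16.9
tcp_pos: [0.6135, 0.2341, 0.1396]
orientation: [0.707, -0.707, 0.002, -0.003]
wrist_force: [0.0, -0.9, -4.1]
finger_gap: 0.0088
t 16.9 cur [0.6135 0.2341 0.1396] yaw 89.6 j6 0.25 F [ 0.  -0.9 -4.1] gap 8.8
rows: tx -1.4 ty 7.6 tz -0.2 spin 0.1 axes x [ 1.    -0.007  0.001] z [0.007 1.    0.   ]
```

```bash
python3 -m inch '[[[-1.5,2,0,0],[-1.5,4,0,0],[-1.5,6,0,0],[-1.5,7,0,0],[-1.5,7,0,0]]]'
python3 -c "
from h import *
go(.6121,.2339,.132,89.5)"
```

```text
clock: 17.4
tcp_pos: [0.6117, 0.2341, 0.132]
orientation: [-0.707, 0.707, -0.003, 0.002]
wrist_force: [-0.4, -0.5, -3.3]
finger_gap: 0.0088
t 17.4 cur [0.6117 0.2341 0.132 ] yaw 89.6 j6 0.25 F [-0.4 -0.5 -3.3] gap 8.8
rows: tx 0.4 ty 0.0 tz -0.2 spin 0.1 axes x [ 1.    -0.007 -0.   ] z [ 0.007  1.    -0.   ]
```

```bash
python3 -m inch '[[[0,1,0,0],[0,1,0,0],[0,1.5,0,0],[0,1.5,0,0]]]'; python3 -m inch '[[[0,0.5,0,0],[0,1,0,0],[0,1,0,0],[0,1,0,0]]]'
```

```text
clock: 17.8
tcp_pos: [0.612, 0.2341, 0.1313]
orientation: [0.707, -0.707, 0.002, -0.003]
wrist_force: [-0.4, -1.0, -1.1]
finger_gap: 0.0087
clock: 18.2
tcp_pos: [0.6121, 0.234, 0.1312]
orientation: [0.707, -0.707, 0.002, -0.003]
wrist_force: [-2.2, -1.4, 4.9]
finger_gap: 0.0091
```

Contact (Fz rising from −3.3 to +4.9). Next: release, check, and lift.

```bash
python3 -m inch '[[[0,-1,0,0],[0,-1,0,0],[0,-1,0,0],[0,-1,0,0]]]' 40
python3 -m inch '[[[0,-15,0,0],[0,-45,0,0],[0,-90,0,0],[0,-125,0,0],[0,-130,0,0]]]'
python3 -c "
from h import *
go(.5,0,.26,89.5)
s=env.read_camera('side');crop(s,300,120,440,230,5,'sc')
t=env.read_camera('top');cv2.imwrite('pics/tc.png',t)"
```

```text
clock: 18.6
tcp_pos: [0.6118, 0.2342, 0.1306]
orientation: [0.707, -0.707, 0.002, -0.002]
wrist_force: [-0.0, 0.0, -0.3]
finger_gap: 0.0399
clock: 19.1
tcp_pos: [0.6139, 0.2347, 0.2665]
orientation: [0.708, -0.706, -0.001, -0.005]
wrist_force: [-0.6, 0.3, -0.1]
finger_gap: 0.0398
t 19.1 cur [0.6139 0.2347 0.2665] yaw 89.6 j6 0.25 F [-0.6  0.3 -0.1] gap 39.8
rows: tx -112.4 ty 5.0 tz -235.4 spin 0.1 axes x [ 1.    -0.007  0.009] z [0.007 1.    0.002]
```

View pics/sc.png

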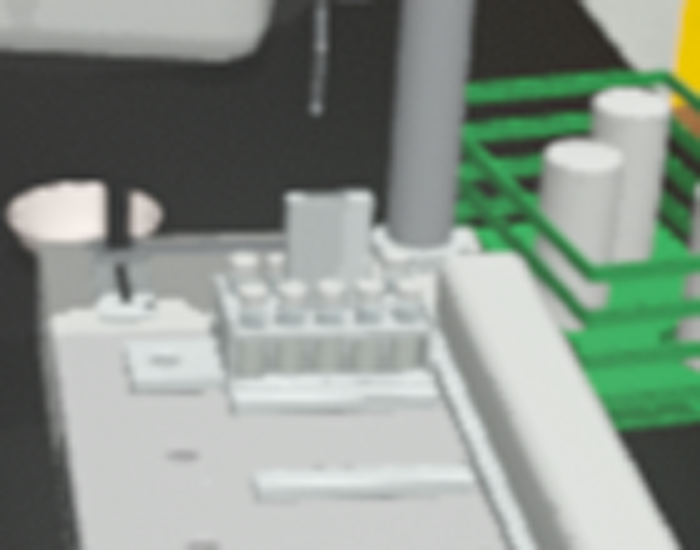

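View pics/tc.png

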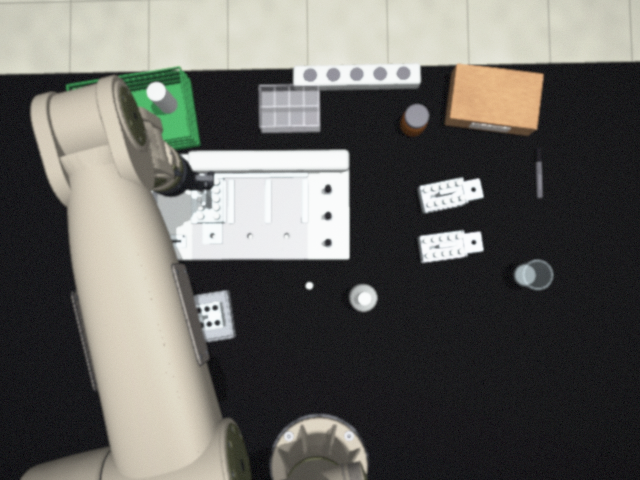

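```bash
python3 -m inch '[[[-10,0,-40,-8],[-20,0,-85,-16],[-30,0,-130,-25],[-40,0,-175,-33],[-50,0,-222,-42],[-60,0,-268,-50],[-70,0,-314,-58],[-80,0,-360,-67],[-90,0,-407,-75],[-100,0,-453,-83]]]'
python3 -c "
from h import *
go(.5055,-.2945,.16,186)"
```

```text
clock: 20.2
tcp_pos: [0.5101, -0.2079, 0.2586]
orientation: [0.544, -0.541, -0.453, 0.454]
wrist_force: [1.6, 0.2, -0.2]
finger_gap: 0.0395
t 20.2 cur [ 0.5101 -0.2079  0.2586] yaw 169.8 j6 -1.93 F [ 1.6  0.2 -0.2] gap 39.5
rows: tx -86.2 ty 98.5 tz -11.2 spin -16.2 axes x [0.177 0.984 0.001] z [-0.984  0.177  0.003]
```

```bash
python3 -m inch '[[[-30,15,-4,-8],[-60,40,-8,-16],[-84,65,-11,-16],[-86,90,-11,-16],[-86,97,-11,-16],[-86,97,-11,-16]]]'
python3 -c "
from h import *
s=env.read_camera('side'); crop(s,240,230,480,450,3.3,'sd')
go(.5055,-.2945,.06,186)"
```

```text
clock: 20.8
tcp_pos: [0.5051, -0.2919, 0.1612]
orientation: [0.478, -0.474, -0.523, 0.523]
wrist_force: [0.2, 0.7, -0.4]
finger_gap: 0.0402
t 20.85 cur [ 0.5061 -0.2923  0.1629] yaw -174.5 j6 -2.33 F [0.2 0.7 0.3] gap 39.8
rows: tx -2.3 ty 102.9 tz 0.6 spin -0.5 axes x [-0.095  0.995  0.002] z [-0.995 -0.095  0.002]
```

View pics/sd.png

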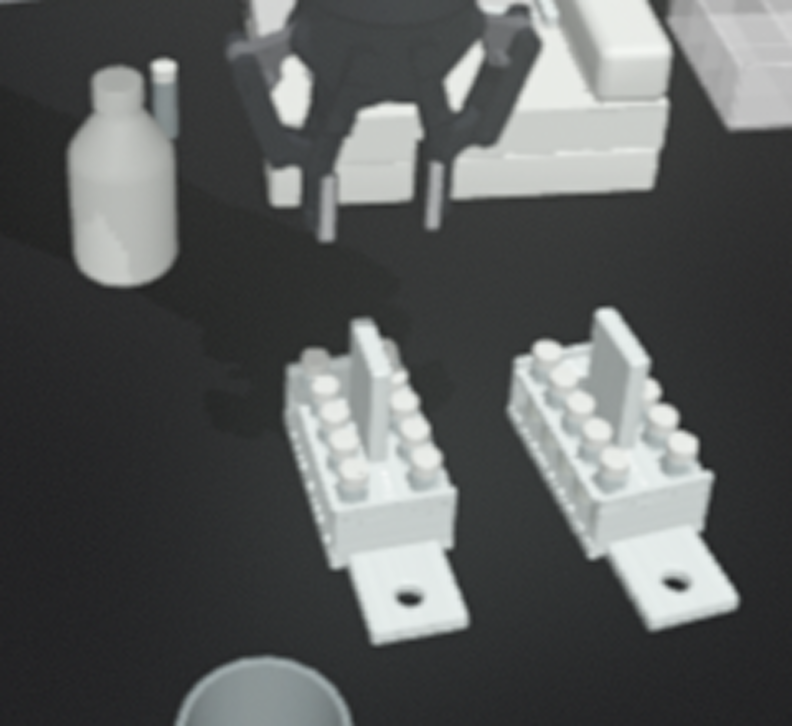

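```bash
python3 -m inch '[[[-2,15,0,-0.5],[-2,40,0,-0.5],[-2,70,0,-0.5],[-2,92,0,-0.5],[-2,101,0,-0.5],[-2,102,0,-0.5],[-2,102,0,-0.5]]]'
python3 -m inch '[[[0,1,0,0],[0,1,0,0],[0,1,0,0],[0,1,0,0],[0,1,0,0],[0,1,0,0]]]' 0 70
python3 -c "
from h import *
go(.5055,-.2945,.25,186)
s=env.read_camera('side'); crop(s,240,230,480,450,3.3,'se')"
```

```text
clock: 21.55
tcp_pos: [0.5078, -0.2955, 0.0632]
orientation: [-0.473, 0.474, 0.526, -0.525]
wrist_force: [0.8, 0.1, 0.9]
finger_gap: 0.0401
clock: 22.15
tcp_pos: [0.5075, -0.2958, 0.0619]
orientation: [-0.473, 0.474, 0.525, -0.525]
wrist_force: [-1.2, 0.9, 6.1]
finger_gap: 0.0088
t 22.15 cur [ 0.5075 -0.2958  0.0619] yaw -174.1 j6 -2.34 F [-1.2  0.9  6.1] gap 8.8
rows: tx 1.2 ty -188.1 tz 1.5 spin -0.1 axes x [-0.104  0.995 -0.001] z [-0.995 -0.104 -0.002]
```

View pics/se.png

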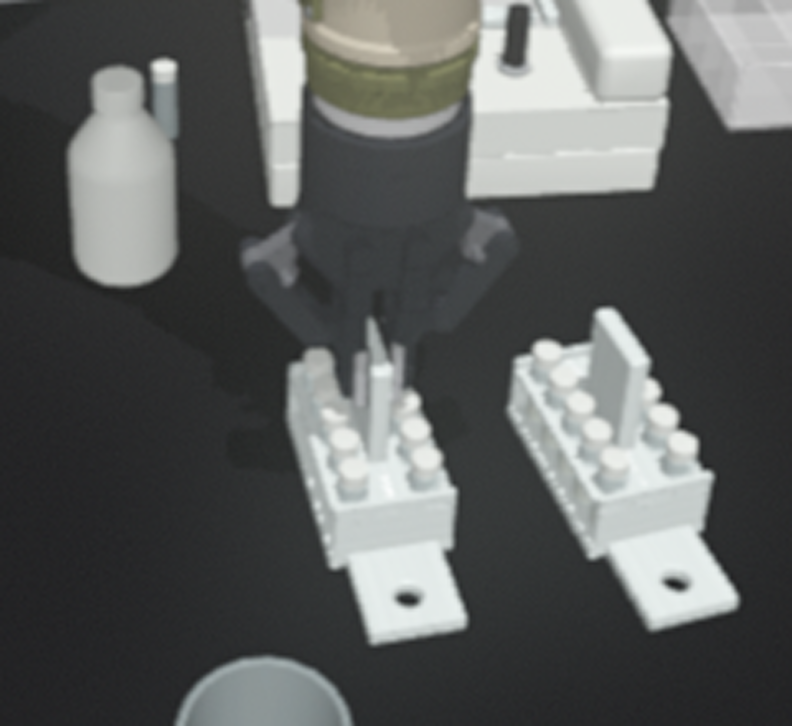

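```bash
python3 -m inch '[[[0,-6,0,0],[0,-20,0,0],[0,-42,0,0],[0,-70,0,0],[0,-100,0,0],[0,-130,0,0],[0,-158,0,0],[0,-178,0,0],[0,-188,0,0],[0,-189,0,0]]]'
python3 -m inch '[[[8,0,-3,2],[26,0,-9,7],[54,0,-18,13],[86,0,-29,20],[120,0,-41,27],[154,0,-53,34],[188,0,-65,41],[220,0,-76,48],[248,0,-86,55],[272,0,-94,62]]]'
python3 -c "
from h import *
go(.6111,.150,.25,89.5)"
```

```text
clock: 23.2
tcp_pos: [0.5071, -0.2955, 0.2505]
orientation: [-0.473, 0.474, 0.525, -0.525]
wrist_force: [-0.2, -0.1, -3.9]
finger_gap: 0.0089
clock: 24.2
tcp_pos: [0.5713, -0.0131, 0.2476]
orientation: [0.677, -0.676, -0.204, 0.206]
wrist_force: [1.3, -0.6, -2.8]
finger_gap: 0.0092
t 24.2 cur [ 0.5713 -0.0131  0.2476] yaw 123.7 j6 -0.75 F [ 1.3 -0.6 -2.8] gap 9.2
rows: tx 123.6 ty -2.4 tz 113.6 spin 34.2 axes x [ 0.832  0.555 -0.002] z [-0.555  0.832  0.003]
```

```bash
python3 -m inch '[[[10,-1,10,4],[30,-2,28,10],[55,-2,51,17],[80,-2,74,24],[100,-2,92,30],[114,-2,105,34],[122,-2,112,34],[124,-2,114,34],[124,-2,114,34],[124,-2,114,34]]]'
python3 - <<'E'
from h import *
go(.6111,.150,.25,89.5)
t=env.read_camera("top");s=env.read_camera("side")
cv2.imwrite("pics/tf.png",t);cv2.imwrite("pics/sf.png",s)
crop(t,150,130,350,270,4,"tfc");crop(s,280,100,460,300,3,"sfc")
E
```

```text
clock: 25.2
tcp_pos: [0.6111, 0.1478, 0.2515]
orientation: [-0.707, 0.707, -0.001, 0.0]
wrist_force: [0.3, -0.8, -3.7]
finger_gap: 0.0088
t 25.2 cur [0.6111 0.1478 0.2515] yaw 89.9 j6 0.11 F [ 0.3 -0.8 -3.7] gap 8.8
rows: tx -0.0 ty 1.5 tz 2.2 spin 0.4 axes x [ 1.    -0.001 -0.001] z [ 0.001  1.    -0.   ]
```

View pics/tfc.png

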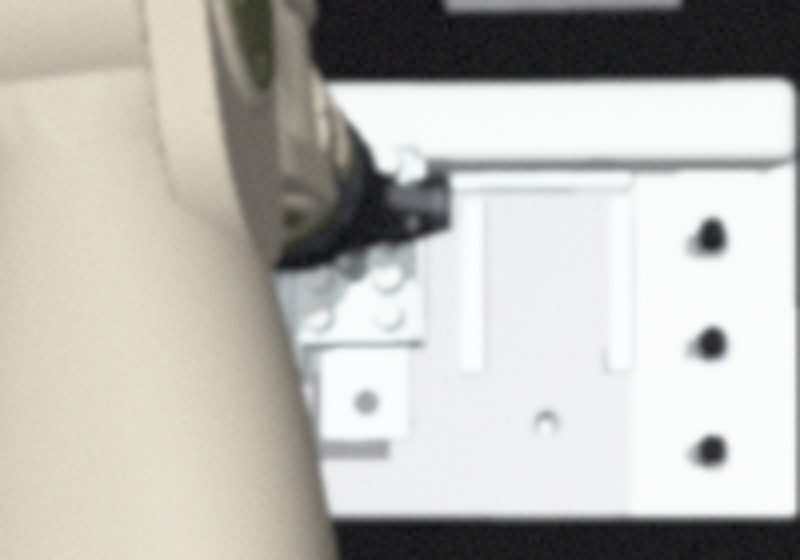

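View pics/sfc.png

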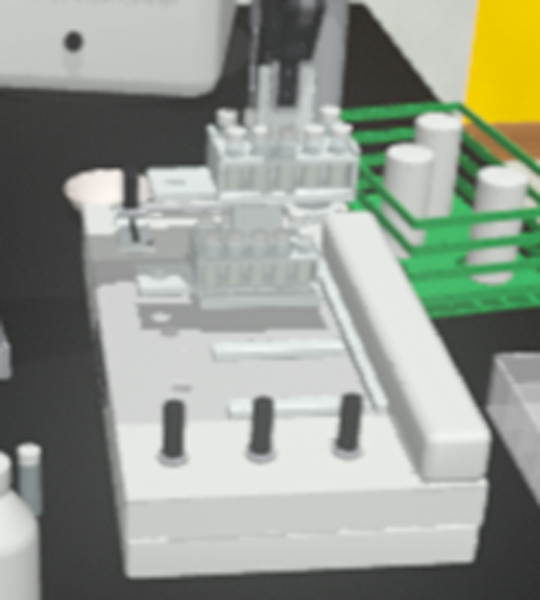

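```bash
cat >> h.py <<'E'
def cen(g,x,y,w,thr=15):
    x0,y0=int(x)-w,int(y)-w; p=g[y0:y0+2*w+1,x0:x0+2*w+1].astype(float); bg=np.median(p); wt=np.clip(bg-p-thr,0,None)
    yy,xx=np.mgrid[y0:y0+2*w+1,x0:x0+2*w+1]; return (wt*xx).sum()/wt.sum(),(wt*yy).sum()/wt.sum()
E
python3 - <<'E'
from h import *
t=cv2.imread("pics/tf.png"); g=cv2.cvtColor(t,cv2.COLOR_BGR2GRAY)
c=cen(g,241,230,6); z=.2515-.0619+.0075; e=onz("top",*c,z); p=np.array([.6111,.1478,.2515])
print(c,e,"eye-tcp mm",(e-p)*1000)
print("tip",onz("top",150+364/4-.5,130+439/4-.5,z),"ear l/r",onz("top",150+321/4-.5,130+395/4-.5,z),onz("top",150+408/4-.5,130+395/4-.5,z))
E
```

```text
(np.float64(241.10477371357717), np.float64(230.15065096094236)) [0.533  0.1481 0.1971] eye-tcp mm [-78.0873   0.3282 -54.4   ]
tip [0.5144 0.1495 0.1971] ear l/r [0.5373 0.1715 0.1971] [0.5366 0.1268 0.1971]
```

```bash
python3 -m inch '[[[-1,10,2.5,0.4],[-1,30,2.5,0.4],[-1,55,2.5,0.4],[-1,80,2.5,0.4],[-1,100,2.5,0.4],[-1,109,2.5,0.4],[-1,110,2.5,0.4],[-1,110,2.5,0.4],[-1,110,2.5,0.4]]]'
python3 -c "
from h import *
go(.6104,.1503,.132,89.5)"
```

```text
clock: 26.2
tcp_pos: [0.6113, 0.1514, 0.1432]
orientation: [0.707, -0.707, 0.002, -0.004]
wrist_force: [-0.5, -0.2, -3.5]
finger_gap: 0.0089
t 26.2 cur [0.6113 0.1514 0.1432] yaw 89.5 j6 0.12 F [-0.5 -0.2 -3.5] gap 8.9
rows: tx -0.9 ty 11.2 tz -1.1 spin 0.0 axes x [ 1.    -0.008  0.002] z [0.008 1.    0.   ]
```

```bash
python3 -m inch '[[[-1,3,-1,0],[-1,6,-1,0],[-1,9,-1,0],[-1,11,-1,0],[-1,11,-1,0],[-1,11,-1,0]]]'
python3 -m inch '[[[0,0.5,0,0],[0,1,0,0],[0,1,0,0]]]'; python3 -m inch '[[[0,0.5,0,0],[0,1,0,0],[0,1,0,0]]]'
```

```text
clock: 26.8
tcp_pos: [0.6095, 0.1505, 0.132]
orientation: [0.707, -0.707, 0.002, -0.003]
wrist_force: [-2.4, 0.7, 6.2]
finger_gap: 0.0094
clock: 27.1
tcp_pos: [0.6095, 0.1506, 0.1319]
orientation: [0.707, -0.707, 0.002, -0.003]
wrist_force: [-4.9, 0.8, 10.7]
finger_gap: 0.0092
clock: 27.4
tcp_pos: [0.6095, 0.1506, 0.1319]
orientation: [0.707, -0.707, 0.002, -0.004]
wrist_force: [-5.5, -0.3, 16.4]
finger_gap: 0.009
```

```bash
python3 -m inch '[[[0,-2,0,0],[0,-2.5,0,0],[0,-2.5,0,0]]]'; python3 -m inch '[[[0,0,0,0],[0,0,0,0],[0,0,0,0],[0,0,0,0]]]' 40
python3 -m inch '[[[0,-15,0,0],[0,-45,0,0],[0,-90,0,0],[0,-125,0,0],[0,-130,0,0]]]'
python3 -c "
from h import *
go(.626,-.2994,.26,190.4)
s=env.read_camera('side');crop(s,280,120,480,450,2,'sg')
t=env.read_camera('top');cv2.imwrite('pics/tg.png',t)"
```

```text
clock: 27.7
tcp_pos: [0.6095, 0.1505, 0.132]
orientation: [0.707, -0.707, 0.002, -0.003]
wrist_force: [-2.4, 0.8, 7.6]
finger_gap: 0.0091
clock: 28.1
tcp_pos: [0.6094, 0.1503, 0.1309]
orientation: [0.707, -0.707, 0.003, -0.003]
wrist_force: [0.1, 0.1, -0.3]
finger_gap: 0.0401
clock: 28.6
tcp_pos: [0.6116, 0.1506, 0.2668]
orientation: [0.707, -0.707, -0.0, -0.006]
wrist_force: [0.7, -0.1, -0.8]
finger_gap: 0.04
t 28.6 cur [0.6116 0.1506 0.2668] yaw 89.5 j6 0.12 F [ 0.7 -0.1 -0.8] gap 40.0
rows: tx 17.9 ty 6.5 tz -449.9 spin 79.1 axes x [ 1.    -0.008  0.009] z [0.008 1.    0.001]
```

View pics/sg.png

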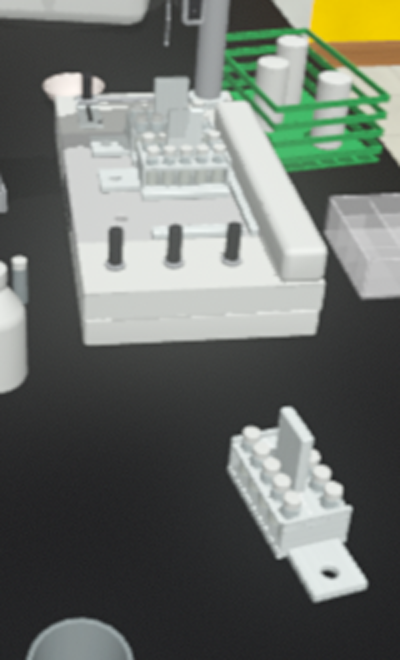

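View pics/tg.png

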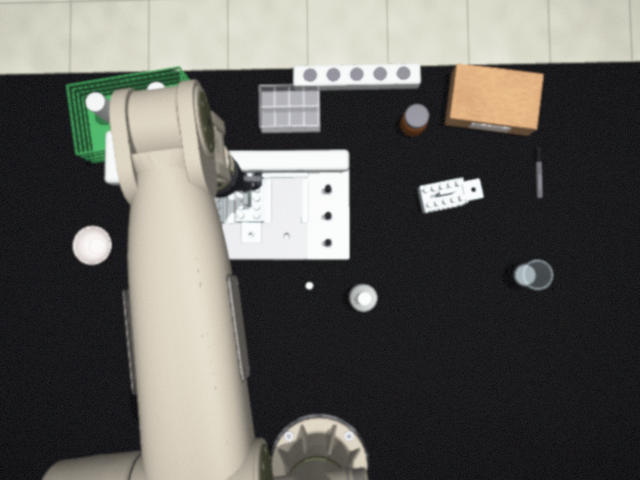

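```bash
python3 -m inch '[[[2,0,-30,-8],[4,0,-75,-16],[6,0,-120,-25],[8,0,-165,-33],[10,0,-210,-42],[12,0,-255,-50],[14,0,-300,-58],[16,0,-345,-67],[18,0,-390,-75],[18,0,-430,-83]]]'
python3 -c "
from h import *
go(.626,-.2994,.16,190.4)"
```

```text
clock: 29.7
tcp_pos: [0.6231, -0.2817, 0.2585]
orientation: [0.531, -0.529, -0.467, 0.468]
wrist_force: [0.7, 0.5, 0.3]
finger_gap: 0.0402
t 29.7 cur [ 0.6231 -0.2817  0.2585] yaw 172.8 j6 -1.99 F [0.7 0.5 0.3] gap 40.2
rows: tx -17.3 ty 98.5 tz -5.4 spin -17.6 axes x [0.125 0.992 0.001] z [-0.992  0.125  0.003]
```

```bash
python3 -m inch '[[[-14,15,-4,-8],[-17,40,-5,-16],[-17,65,-5,-17.5],[-17,90,-5,-17.5],[-17,98,-5,-17.5],[-17,98,-5,-17.5]]]'
python3 -c "
from h import *
s=env.read_camera('side'); crop(s,300,230,480,450,3,'sh')
t=env.read_camera('top');cv2.imwrite('pics/th.png',t)
go(.626,-.2994,.0605,190.4)"
```

```text
clock: 30.3
tcp_pos: [0.6251, -0.2963, 0.1601]
orientation: [0.456, -0.452, -0.542, 0.542]
wrist_force: [-0.4, -0.1, 0.3]
finger_gap: 0.0404
t 30.4 cur [ 0.6268 -0.2972  0.1636] yaw -169.9 j6 -2.3 F [-0.2  0.6  0.7] gap 39.9
rows: tx -2.0 ty 103.1 tz 1.2 spin -0.3 axes x [-0.175  0.985  0.   ] z [-0.985 -0.175 -0.   ]
```

View pics/sh.png

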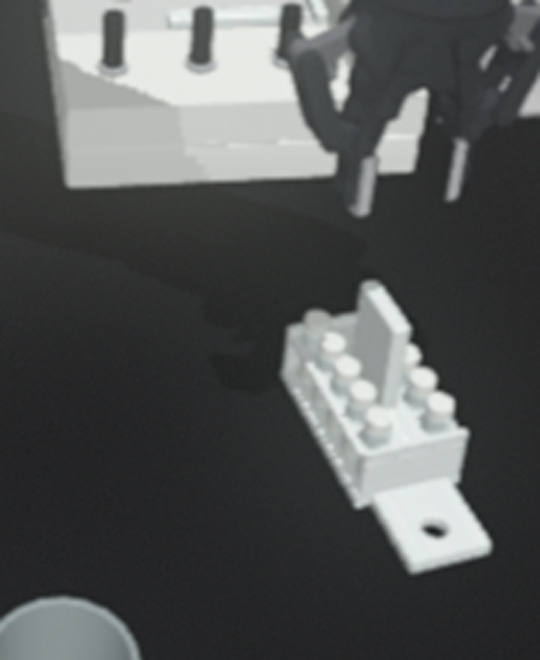

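```bash
python3 -m inch '[[[-2,15,1,-0.3],[-2,40,1,-0.3],[-2,70,1,-0.3],[-2,92,1,-0.3],[-2,101,1,-0.3],[-2,102,1,-0.3],[-2,102,1,-0.3]]]'
python3 -m inch '[[[0,1,0,0],[0,1,0,0],[0,1,0,0],[0,1,0,0],[0,1,0,0],[0,1,0,0]]]' 0 70
python3 -m inch '[[[0,-6,0,0],[0,-20,0,0],[0,-42,0,0],[0,-70,0,0],[0,-100,0,0],[0,-130,0,0],[0,-158,0,0],[0,-178,0,0],[0,-188,0,0],[0,-189,0,0]]]'
python3 -c "
from h import *
s=env.read_camera('side'); crop(s,280,150,480,450,2,'si')
go(.6111,.067,.25,89.5)"
```

```text
clock: 31.1
tcp_pos: [0.627, -0.3, 0.0629]
orientation: [-0.452, 0.454, 0.543, -0.543]
wrist_force: [-0.1, -0.2, 0.4]
finger_gap: 0.0398
clock: 31.7
tcp_pos: [0.6269, -0.2999, 0.0617]
orientation: [-0.452, 0.454, 0.543, -0.543]
wrist_force: [0.5, 0.7, 5.5]
finger_gap: 0.0092
clock: 32.7
tcp_pos: [0.6264, -0.2997, 0.2508]
orientation: [-0.452, 0.454, 0.543, -0.543]
wrist_force: [0.5, 1.3, -3.2]
finger_gap: 0.0086
t 32.75 cur [ 0.6261 -0.2995  0.2495] yaw -169.7 j6 -2.31 F [-0.   0.2 -4.3] gap 9.0
rows: tx 363.2 ty -0.6 tz -51.1 spin -79.2 axes x [-0.18   0.984 -0.   ] z [-0.984 -0.18  -0.   ]
```

View pics/si.png

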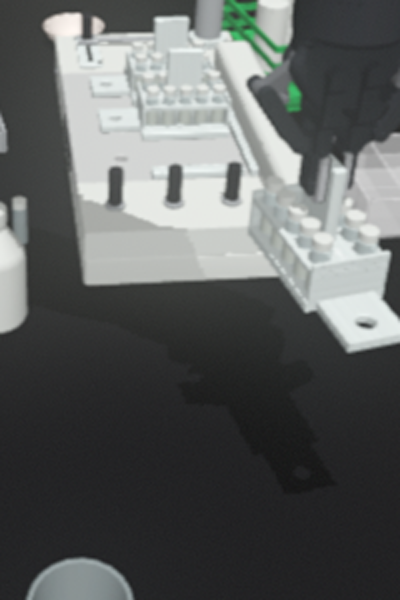

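```bash
python3 -m inch '[[[7,0,-1,3],[22,0,-3,9],[46,0,-7,16],[74,0,-10,23],[104,0,-14,31],[134,0,-19,39],[164,0,-23,47],[192,0,-27,54],[216,0,-30,61],[236,0,-33,66]]]'
python3 -c "
from h import *
go(.6111,.067,.25,89.5)"
```

```text
clock: 33.75
tcp_pos: [0.6149, -0.0596, 0.2473]
orientation: [0.677, -0.675, -0.207, 0.209]
wrist_force: [-0.3, -0.1, -3.3]
finger_gap: 0.009
t 33.75 cur [ 0.6149 -0.0596  0.2473] yaw 124.1 j6 -0.82 F [-0.3 -0.1 -3.3] gap 9.0
rows: tx 67.9 ty -2.5 tz 106.9 spin 34.6 axes x [ 0.828  0.561 -0.002] z [-0.561  0.828  0.003]
```

```bash
python3 -m inch '[[[6,-1,10,4],[17,-2,28,10],[31,-2,50,17],[45,-2,72,24],[56,-2,90,30],[64,-2,102,34],[68,-2,107,34.6],[68,-2,107,34.6],[68,-2,107,34.6],[68,-2,107,34.6]]]'
python3 - <<'E'
from h import *
go(.6111,.067,.25,89.5)
t=env.read_camera("top")
cv2.imwrite("pics/tj.png",t); crop(t,200,130,360,270,5,"tjc")
E
```

```text
clock: 34.75
tcp_pos: [0.6119, 0.0645, 0.2509]
orientation: [-0.707, 0.707, -0.002, 0.001]
wrist_force: [0.2, -0.0, -4.4]
finger_gap: 0.0093
t 34.75 cur [0.6119 0.0645 0.2509] yaw 89.7 j6 -0.02 F [ 0.2 -0.  -4.4] gap 9.3
rows: tx -0.8 ty 0.9 tz 2.5 spin 0.2 axes x [ 1.    -0.005 -0.001] z [ 0.005  1.    -0.   ]
```

View pics/tjc.png

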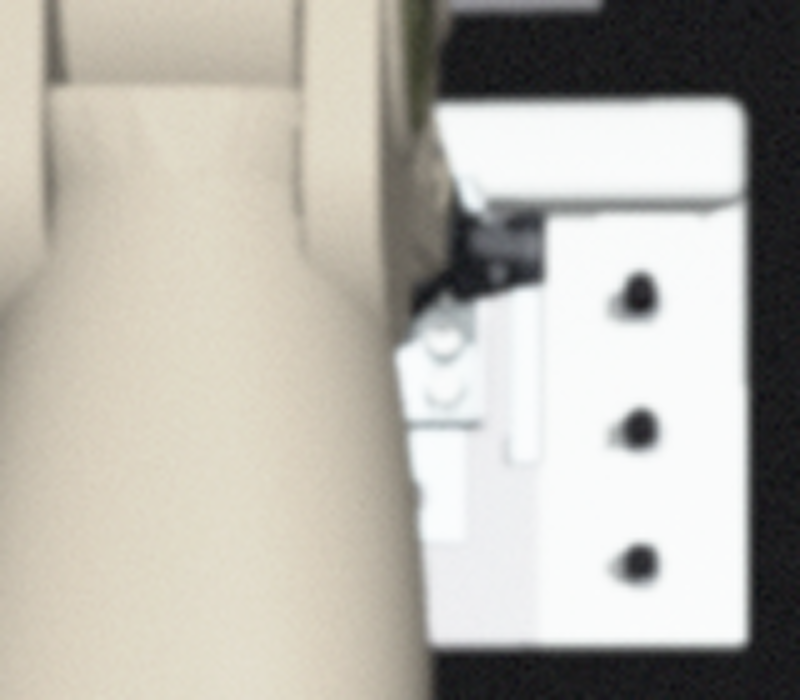

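Run:
```python
from h import *
t=cv2.imread("pics/tj.png"); g=cv2.cvtColor(t,cv2.COLOR_BGR2GRAY).astype(float)
z=.2509-.0617+.0079
for u in (286,287,288,289,290):
    col=g[232:244,u]; d=np.clip(-np.diff(col),0,None); w=np.where(d>d.max()*.3,d,0); v=232.5+(w*np.arange(len(w))).sum()/w.sum(); print(v,onz("top",u,v,z)[:2])
# same for B image
t=cv2.imread("pics/tf.png"); g=cv2.cvtColor(t,cv2.COLOR_BGR2GRAY).astype(float)
for u in (236,238,240,244,248):
    col=g[232:243,u]; d=np.clip(-np.diff(col),0,None); w=np.where(d>d.max()*.3,d,0); v=232.5+(w*np.arange(len(w))).sum()/w.sum(); print("B",v,onz("top",u,v,z)[:2])
print("right edge",onz("top",292.4,230,z))
```

```text
237.5 [0.5166 0.0562]
237.5625 [0.5164 0.0542]
237.80769230769232 [0.5159 0.0521]
237.92857142857142 [0.5156 0.0501]
237.83333333333334 [0.5158 0.048 ]
B 239.65189873417722 [0.5137 0.1587]
B 239.64666666666668 [0.5136 0.1546]
B 239.55333333333334 [0.5137 0.1505]
B 239.375 [0.514  0.1423]
B 239.0 [0.5146 0.1341]
right edge [0.5317 0.043  0.1971]
```

```bash
python3 -m inch '[[[-3.5,10,1.5,0.2],[-3.5,30,1.5,0.2],[-3.5,55,1.5,0.2],[-3.5,80,1.5,0.2],[-3.5,100,1.5,0.2],[-3.5,109,1.5,0.2],[-3.5,110,1.5,0.2],[-3.5,110,1.5,0.2],[-3.5,110,1.5,0.2]]]'
python3 -c "
from h import *
go(.6085,.066,.133,89.5)"
```

```text
clock: 35.7
tcp_pos: [0.6094, 0.0667, 0.1428]
orientation: [0.707, -0.707, 0.002, -0.004]
wrist_force: [-0.4, 0.1, -4.1]
finger_gap: 0.0092
t 35.7 cur [0.6094 0.0667 0.1428] yaw 89.5 j6 -0.01 F [-0.4  0.1 -4.1] gap 9.2
rows: tx -0.9 ty 9.8 tz -0.7 spin 0.0 axes x [ 1.    -0.008  0.003] z [0.008 1.    0.   ]
```

```bash
python3 -m inch '[[[-0.5,3,-0.5,0],[-0.5,6,-0.5,0],[-0.5,8,-0.5,0],[-0.5,10,-0.5,0],[-0.5,11,-0.5,0],[-0.5,11,-0.5,0]]]'
python3 -m inch '[[[0,0.5,0,0],[0,0.5,0,0]]]'
```

```text
clock: 36.3
tcp_pos: [0.608, 0.0663, 0.1316]
orientation: [-0.707, 0.707, -0.002, 0.003]
wrist_force: [-3.1, -0.9, 5.7]
finger_gap: 0.009
clock: 36.5
tcp_pos: [0.608, 0.0663, 0.1316]
orientation: [-0.707, 0.707, -0.002, 0.003]
wrist_force: [-4.5, -0.6, 8.8]
finger_gap: 0.0089
```

```bash
python3 -m inch '[[[0,-1.5,0,0],[0,-1.5,0,0],[0,-1.5,0,0]]]'; python3 -m inch '[[[0,0,0,0],[0,0,0,0],[0,0,0,0],[0,0,0,0]]]' 40
python3 -m inch '[[[0,-15,0,0],[0,-45,0,0],[0,-90,0,0],[0,-105,0,0],[-30,-105,-20,0],[-60,-105,-60,0],[-95,-105,-95,0],[-97,-105,-95,0]]]' 34
python3 - <<'E'
from h import *
go(.511,-.028,.16,89.5)
t=env.read_camera("top");s=env.read_camera("side")
cv2.imwrite("pics/tk.png",t);cv2.imwrite("pics/sk.png",s)
crop(t,140,140,360,270,3.6,"tkc");crop(s,280,130,460,300,4,"skc")
E
```

```text
clock: 36.8
tcp_pos: [0.6083, 0.0664, 0.1316]
orientation: [0.707, -0.707, 0.003, -0.003]
wrist_force: [-1.2, -1.5, 1.5]
finger_gap: 0.0092
clock: 37.2
tcp_pos: [0.608, 0.0664, 0.1312]
orientation: [0.707, -0.707, 0.003, -0.003]
wrist_force: [0.6, -0.3, -0.4]
finger_gap: 0.04
clock: 38.0
tcp_pos: [0.5062, -0.0304, 0.2362]
orientation: [-0.707, 0.707, -0.005, 0.003]
wrist_force: [-0.3, -0.0, 0.9]
finger_gap: 0.034
t 38.0 cur [ 0.5062 -0.0304  0.2362] yaw 89.3 j6 -0.21 F [-0.3 -0.   0.9] gap 34.0
rows: tx 4.9 ty 76.2 tz 2.5 spin -0.2 axes x [ 1.    -0.012 -0.003] z [ 0.012  1.    -0.001]
```

View pics/tkc.png

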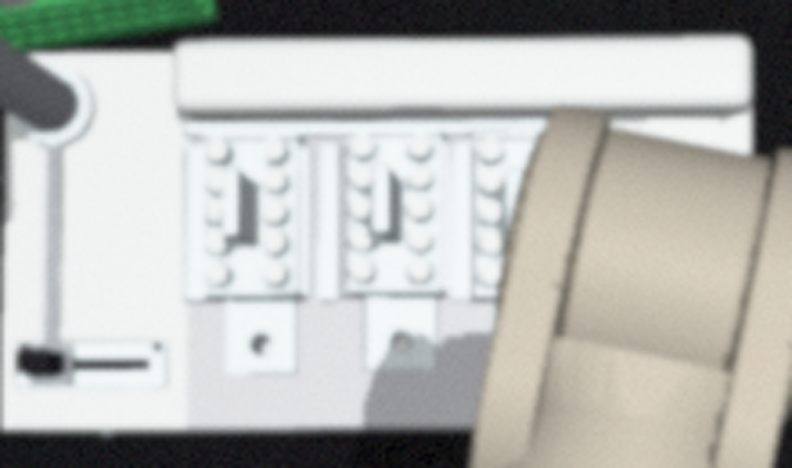

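View pics/skc.png

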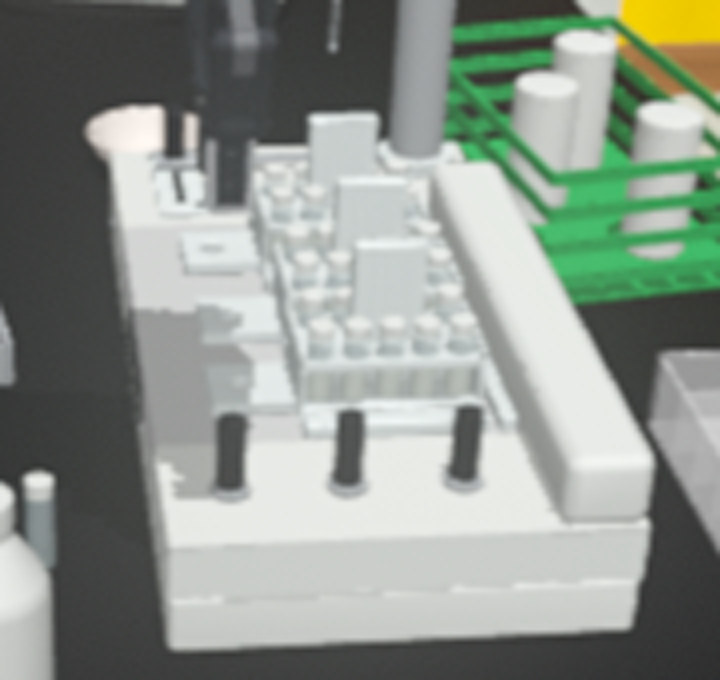

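Run:
```python
from h import *
for u,v in((396.6,232.5),(367.5,233.5),(338,234.8)):
    print(onz("side",u,v,.112)[:2],onz("side",u-1.4,v,.112)[:2])
g=cv2.cvtColor(cv2.imread("pics/t4.png"),cv2.COLOR_BGR2GRAY).astype(np.uint8)
for y in(188,215,242):
    p=cv2.resize(g[y-10:y+11,317:340],None,fx=8,fy=8,interpolation=cv2.INTER_CUBIC); m=(p<95).astype(np.uint8)
    cs=max(cv2.findContours(m,0,1)[0],key=cv2.contourArea); b=np.array(cv2.boundingRect(cs))/8
    # upper edge & right edge belong to knob top disc
    print("bbox",317+b[0]-.5,y-10+b[1]-.5,b[2:], "top disc ctr->", onz("top",317+b[0]+b[2]-.5-3.7,y-10+b[1]-.5+3.7,.114)[:2])
```

```text
[ 0.6349 -0.0293] [ 0.632  -0.0291]
[ 0.5758 -0.0283] [ 0.573  -0.0281]
[ 0.5164 -0.0284] [ 0.5136 -0.0282]
bbox 324.25 184.875 [6.125 7.375] top disc ctr-> [ 0.6293 -0.0274]
bbox 324.375 212.0 [6.   6.75] top disc ctr-> [ 0.5693 -0.0266]
bbox 324.5 239.125 [5.75 6.  ] top disc ctr-> [ 0.5097 -0.0255]
```

```bash
python3 -m inch '[[[5.5,15,2.5,-0.2],[5.5,40,2.5,-0.2],[5.5,70,2.5,-0.2],[5.5,90,2.5,-0.2],[5.5,96,2.5,-0.2],[5.5,96,2.5,-0.2],[5.5,96,2.5,-0.2]]]' 34
python3 - <<'E'
from h import *
go(.512,-.028,.081,89.5)
s=env.read_camera("side"); crop(s,300,190,420,280,6,"sl")
E
```

```text
clock: 38.8
tcp_pos: [0.5168, -0.0251, 0.1412]
orientation: [-0.707, 0.707, -0.001, 0.002]
wrist_force: [0.0, -0.2, 0.7]
finger_gap: 0.0343
t 38.8 cur [ 0.5168 -0.0251  0.1412] yaw 89.8 j6 -0.2 F [ 0.  -0.2  0.7] gap 34.3
rows: tx -4.9 ty 60.2 tz -2.9 spin 0.3 axes x [ 1.    -0.004  0.002] z [ 0.004  1.    -0.   ]
```

View pics/sl.png

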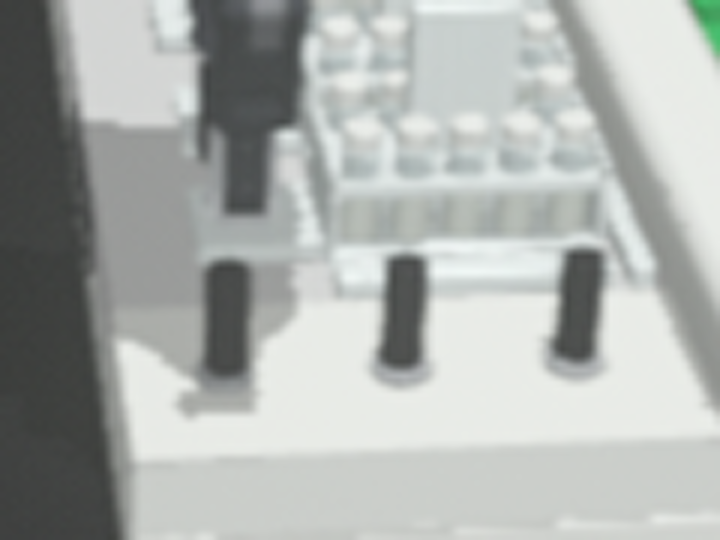

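Run:
```python
from h import *
a=proj("side",[.5168,-.045,.147]);print(a, "meas",300+246/6-.5)
for x in(.510,.512,.514): print(x,proj("side",[x,-.028,.112]),"rel",proj("side",[x,-.028,.112])[0]-a[0],"meas rel",(228.5-246)/6)
```

```text
[339.6776 223.7194] meas 340.5
0.51 [334.8005 234.83  ] rel -4.877136635299905 meas rel -2.9166666666666665
0.512 [335.7988 234.7869] rel -3.8787774322595396 meas rel -2.9166666666666665
0.514 [336.7968 234.7438] rel -2.8807708281422038 meas rel -2.9166666666666665
```

Run:
```python
from h import *
from scipy.optimize import brentq
def xu(u,y,z): return brentq(lambda x:proj("side",[x,y,z])[0]-u,.3,.9)
for nm,u,y in(("L",332.1,.2347),("R",340.1,.0667)):
    for b in(0,.8,1.4): print(nm,b,round(xu(u-b,y,.07),4))
for u in(338,338.-.5): print("pin",[round(xu(u-b,-.028,.112),4) for b in(0,.8,1.4)])
```

```text
L 0 0.5344
L 0.8 0.5324
L 1.4 0.5309
R 0 0.5335
R 0.8 0.5317
R 1.4 0.5304
pin [0.5164, 0.5148, 0.5136]
pin [0.5154, 0.5138, 0.5126]
```

```bash
python3 -m inch '[[[-4,12,-3,0.3],[-4,30,-3,0.3],[-4,48,-3,0.3],[-4,57,-3,0.3],[-4,59,-3,0.3],[-4,59,-3,0.3],[-4,59,-3,0.3]]]'
python3 - <<'E'
from h import *
go(.513,-.028,.081,89.5)
s=env.read_camera("side"); crop(s,300,190,420,280,6,"sm")
E
```

```text
clock: 39.55
tcp_pos: [0.5125, -0.0285, 0.0823]
orientation: [-0.707, 0.707, -0.003, 0.004]
wrist_force: [0.1, 0.0, -0.4]
finger_gap: 0.0341
t 39.55 cur [ 0.5125 -0.0285  0.0823] yaw 89.5 j6 -0.2 F [ 0.1  0.  -0.4] gap 34.1
rows: tx 0.5 ty 1.3 tz 0.5 spin -0.0 axes x [ 1.    -0.01   0.002] z [ 0.01  1.   -0.  ]
```

View pics/sm.png

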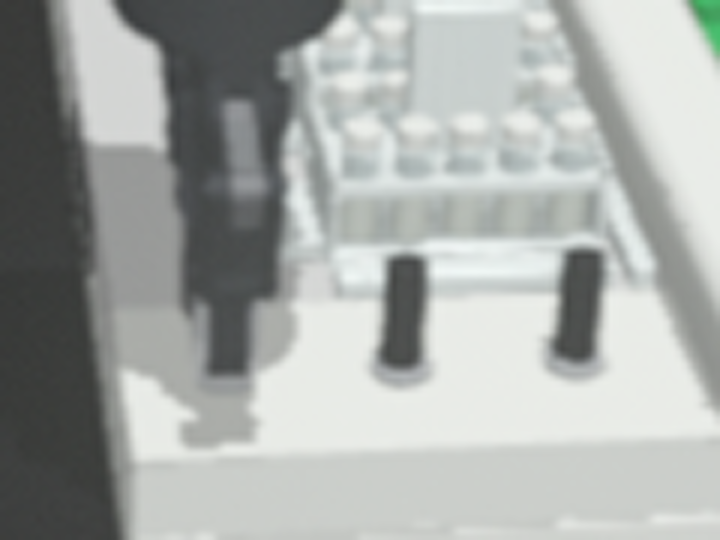

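```bash
python3 -m inch '[[[0,0,0,0],[0,0,0,0],[0,0,0,0],[0,0,0,0],[0,0,0,0]]]' 0 40
python3 -m inch '[[[0,-8,0,0],[0,-25,0,0],[0,-50,0,0],[0,-80,0,0],[0,-105,0,0],[0,-115,0,0],[0,-116,0,0],[0,-116,0,0]]]'
python3 - <<'E'
from h import *
go(.532,.2347,.197,89.5)
s=env.read_camera("side"); crop(s,290,110,410,210,6,"sn"); cv2.imwrite("pics/snf.png",s)
E
```

```text
clock: 40.1
tcp_pos: [0.5122, -0.0284, 0.082]
orientation: [-0.707, 0.707, -0.003, 0.004]
wrist_force: [-0.7, 0.4, 5.5]
finger_gap: 0.0149
clock: 40.9
tcp_pos: [0.5112, -0.0283, 0.1964]
orientation: [0.707, -0.707, 0.004, -0.003]
wrist_force: [0.4, -0.3, -0.9]
finger_gap: 0.0149
t 40.9 cur [ 0.5112 -0.0283  0.1964] yaw 89.4 j6 -0.2 F [ 0.4 -0.3 -0.9] gap 14.9
rows: tx 18.2 ty -0.5 tz 263.2 spin -0.1 axes x [ 1.    -0.01  -0.001] z [0.01 1.   0.  ]
```

View pics/sn.png

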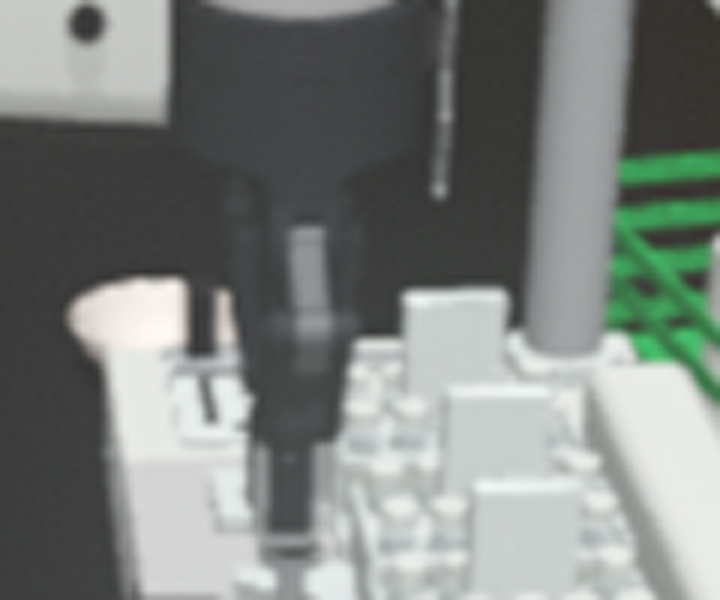

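```bash
python3 -m inch '[[[3,-2,30,0],[7,-4,75,0],[11,-6,120,0],[15,-6,165,0],[19,-4,210,0],[21,-2,245,0],[21.5,0,261,0],[21.5,0,263,0],[21.5,0,263,0]]]'
python3 -m inch '[[[0,15,0,0],[0,35,0,0],[0,50,0,0],[0,56,0,0],[0,56,0,0],[0,56,0,0]]]'
python3 - <<'E'
from h import *
go(.533,.2347,.135,89.5)
s=env.read_camera("side"); crop(s,290,120,390,210,7,"so"); cv2.imwrite("pics/sof.png",s)
t=env.read_camera("top"); cv2.imwrite("pics/tof.png",t)
E
```

```text
clock: 41.85
tcp_pos: [0.535, 0.234, 0.1961]
orientation: [-0.707, 0.707, -0.004, 0.003]
wrist_force: [-0.2, -0.9, -0.5]
finger_gap: 0.0149
clock: 42.45
tcp_pos: [0.5362, 0.2337, 0.142]
orientation: [0.707, -0.707, 0.004, -0.004]
wrist_force: [-0.4, -0.2, 0.0]
finger_gap: 0.0148
t 42.45 cur [0.5362 0.2337 0.142 ] yaw 89.4 j6 0.28 F [-0.4 -0.2  0. ] gap 14.8
rows: tx -3.2 ty 7.0 tz 1.0 spin -0.1 axes x [ 1.    -0.011  0.001] z [0.011 1.    0.   ]
```

View pics/so.png

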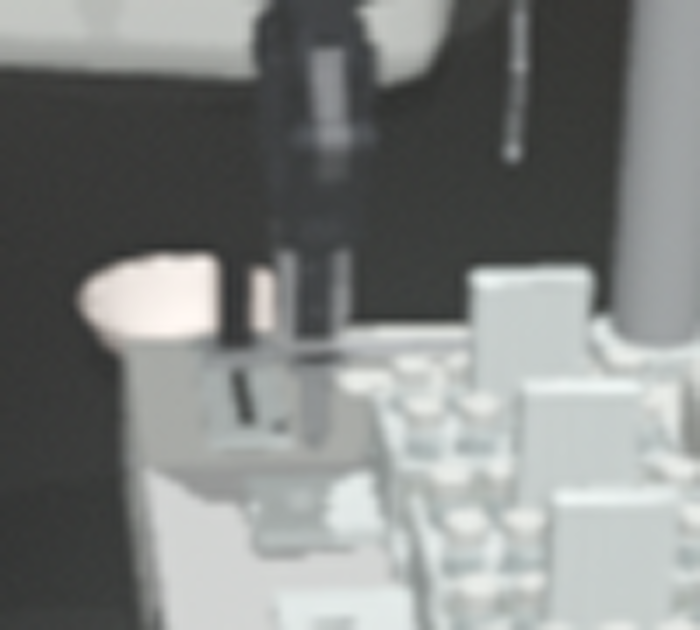

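Run:
```python
from h import *
a=proj("side",[.5362,.2337,.103]); print(a,"meas tip",290+316/7-.5,120+438/7-.5)
for x in(.529,.531,.533): b=proj("side",[x,.2347,.077]); print(x,b,b-a)
s=cv2.imread("pics/sof.png"); crop(s,318,170,352,202,20,"sp")
```

```text
[333.126  182.0206] meas tip 334.64285714285717 182.07142857142856
0.529 [329.9948 191.5258] [-3.1312  9.5052]
0.531 [330.7997 191.4972] [-2.3262  9.4766]
0.533 [331.6045 191.4686] [-1.5215  9.4481]
```

View pics/sp.png

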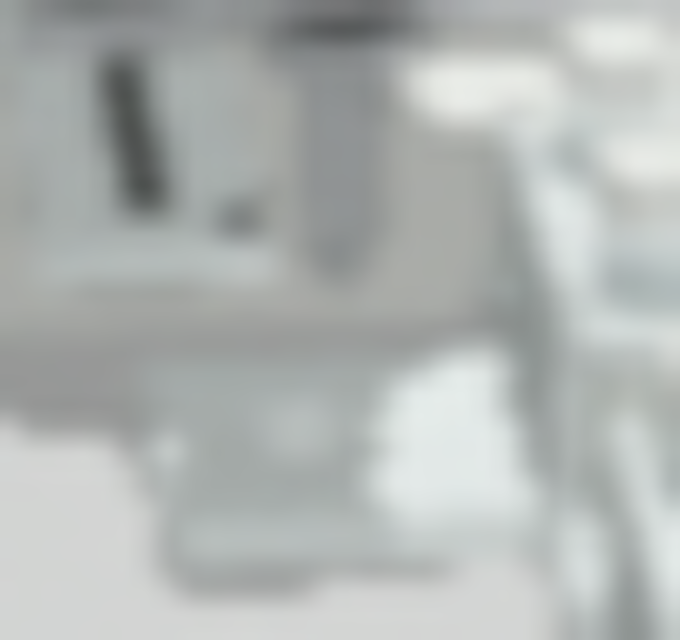

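```bash
python3 -m inch '[[[-2,2,0.5,0],[-4.2,5,1,0],[-4.2,10,1,0],[-4.2,14,1,0],[-4.2,14,1,0],[-4.2,14,1,0]]]'
python3 - <<'E'
from h import *
go(.532,.2347,.122,89.5)
s=env.read_camera("side"); crop(s,318,160,362,202,16,"sq")
E
```

```text
clock: 43.15
tcp_pos: [0.5314, 0.2355, 0.127]
orientation: [-0.707, 0.707, -0.004, 0.003]
wrist_force: [-0.1, -0.2, 0.3]
finger_gap: 0.0148
t 43.15 cur [0.5314 0.2355 0.127 ] yaw 89.5 j6 0.29 F [-0.1 -0.2  0.3] gap 14.8
rows: tx 0.6 ty 5.0 tz -0.8 spin -0.0 axes x [ 1.   -0.01 -0.  ] z [ 0.01  1.   -0.  ]
```

View pics/sq.png

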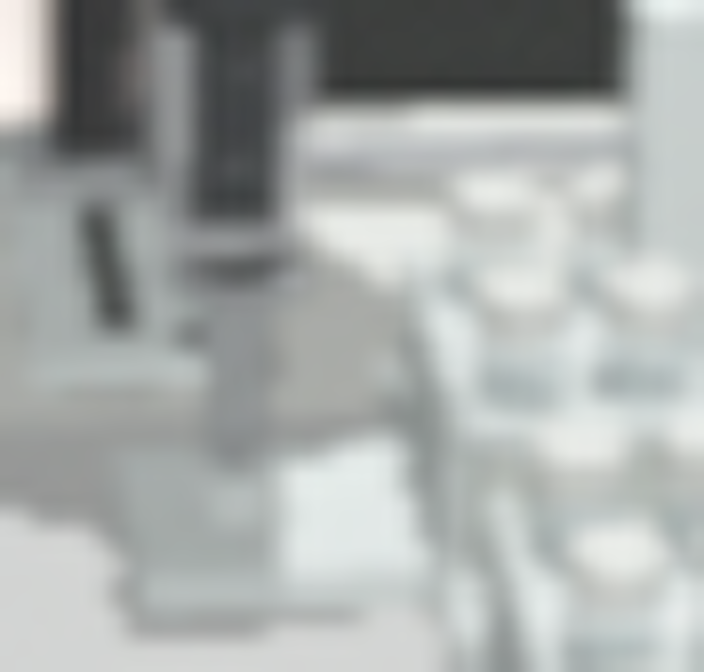

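```bash
python3 -m inch '[[[0.3,3,-0.5,0],[0.3,6,-0.5,0],[0.3,9,-0.5,0],[0.3,12,-0.5,0],[0.3,14,-0.5,0],[0.3,14,-0.5,0]]]'
```

```text
clock: 43.8
tcp_pos: [0.5315, 0.2349, 0.1128]
orientation: [-0.707, 0.707, -0.004, 0.003]
wrist_force: [0.6, 1.2, -0.6]
finger_gap: 0.0146
```

```bash
python3 -c "
from h import *
go(.532,.2347,.09,89.5)"
```

```text
t 43.8 cur [0.5315 0.2349 0.1128] yaw 89.4 j6 0.29 F [ 0.6  1.2 -0.6] gap 14.6
rows: tx 0.5 ty 22.8 tz -0.2 spin -0.1 axes x [ 1.    -0.01  -0.001] z [ 0.01  1.   -0.  ]
```

The tip is 7 mm into the ear with no contact force. I'll continue down.

```bash
python3 -m inch '[[[0,3,0,0],[0,6,0,0],[0,9,0,0],[0,12,0,0],[0,14,0,0],[0,14,0,0]]]'; python3 -m inch '[[[0,3,0,0],[0,6,0,0],[0,8,0,0],[0,8,0,0]]]'; python3 -m inch '[[[0,1,0,0],[0,1.5,0,0],[0,1.5,0,0]]]'
```

```text
clock: 44.4
tcp_pos: [0.5315, 0.2349, 0.0989]
orientation: [-0.707, 0.707, -0.004, 0.003]
wrist_force: [-1.7, -0.4, -0.1]
finger_gap: 0.0151
clock: 44.8
tcp_pos: [0.5315, 0.2349, 0.0909]
orientation: [-0.707, 0.707, -0.004, 0.003]
wrist_force: [0.4, -1.2, -0.2]
finger_gap: 0.0147
clock: 45.1
tcp_pos: [0.5319, 0.235, 0.0901]
orientation: [0.707, -0.707, 0.003, -0.004]
wrist_force: [-1.3, 1.0, 2.5]
finger_gap: 0.0147
```

```bash
python3 -m inch '[[[0,1,0,0],[0,2,0,0],[0,2,0,0]]]'; python3 -m inch '[[[0,-1,0,0],[0,-1,0,0],[0,-1,0,0],[0,-1,0,0]]]' 34
python3 -m inch '[[[0,-15,0,0],[0,-45,0,0],[0,-80,0,0],[0,-105,0,0],[-20,-110,-30,0],[-20,-110,-75,0],[-20,-110,-120,0],[-20,-110,-165,0]]]'
python3 - <<'E'
from h import *
go(.571,-.0287,.15,89.5)
s=env.read_camera("side"); crop(s,300,120,420,220,6,"sr"); t=env.read_camera("top"); crop(t,140,140,360,270,3.6,"tr2")
E
```

```text
clock: 45.4
tcp_pos: [0.5317, 0.235, 0.0892]
orientation: [0.707, -0.707, 0.003, -0.004]
wrist_force: [-3.4, -0.4, 9.9]
finger_gap: 0.0148
clock: 45.8
tcp_pos: [0.5317, 0.2349, 0.0885]
orientation: [0.707, -0.707, 0.004, -0.003]
wrist_force: [-0.8, -0.3, -0.0]
finger_gap: 0.0336
clock: 46.6
tcp_pos: [0.5099, 0.0689, 0.1989]
orientation: [0.707, -0.707, 0.003, -0.003]
wrist_force: [1.2, -0.3, -0.3]
finger_gap: 0.0341
t 46.6 cur [0.5099 0.0689 0.1989] yaw 89.5 j6 -0.01 F [ 1.2 -0.3 -0.3] gap 34.1
rows: tx 61.9 ty 48.9 tz -97.1 spin 0.0 axes x [ 1.    -0.008  0.001] z [0.008 1.    0.   ]
```

View pics/sr.png

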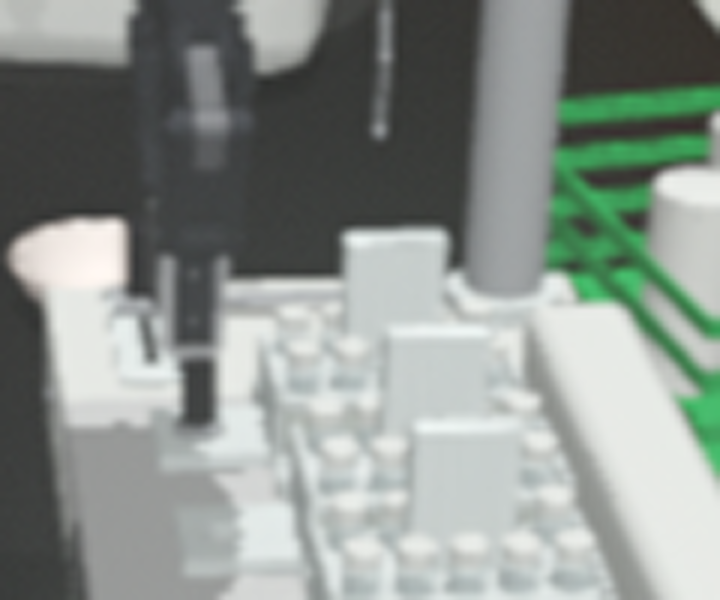

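View pics/tr2.png

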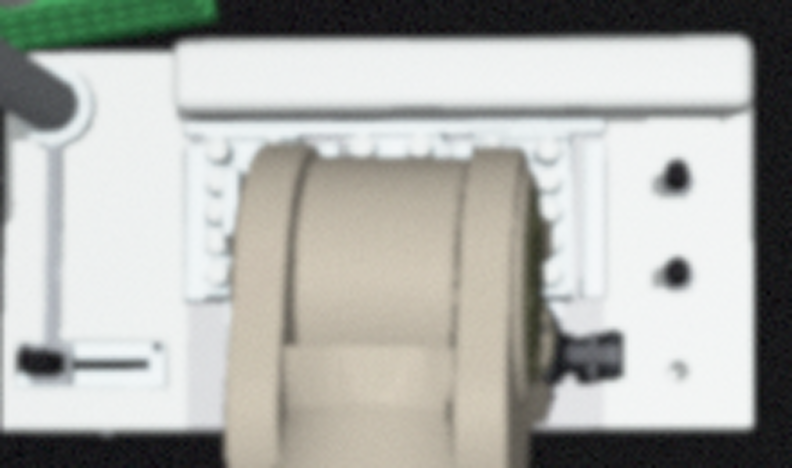

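```bash
python3 -m inch '[[[15,0,-25,0],[35,0,-55,0],[55,0,-85,0],[62,15,-98,0],[62,40,-98,0],[62,70,-98,0],[62,88,-98,0],[62,92,-98,0],[62,92,-98,0],[62,92,-98,0]]]'
python3 - <<'E'
from h import *
go(.572,-.0287,.082,89.5)
s=env.read_camera("side"); crop(s,320,190,420,270,7,"ss")
E
```

```text
clock: 47.7
tcp_pos: [0.5718, -0.0281, 0.1076]
orientation: [0.707, -0.707, 0.003, -0.004]
wrist_force: [0.1, 0.4, 0.4]
finger_gap: 0.034
t 47.7 cur [ 0.5718 -0.0281  0.1076] yaw 89.5 j6 -0.18 F [0.1 0.4 0.4] gap 34.0
rows: tx 0.2 ty 25.6 tz -0.6 spin -0.0 axes x [ 1.    -0.009  0.001] z [0.009 1.    0.   ]
```

View pics/ss.png

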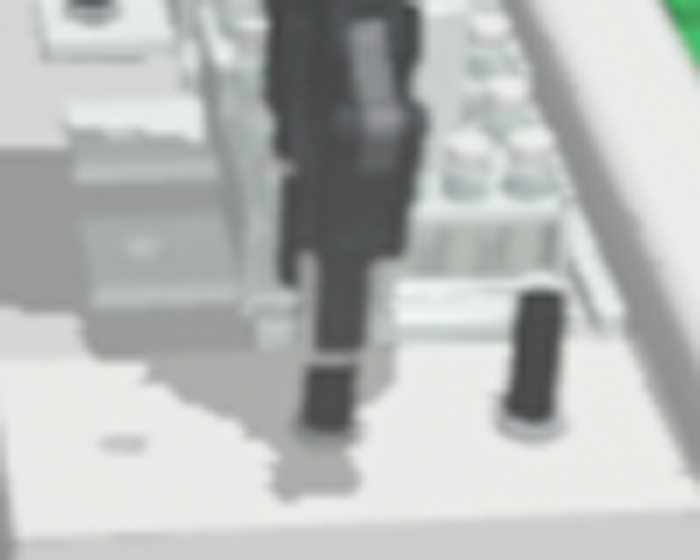

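```bash
python3 -m inch '[[[-0.3,8,-0.5,0],[-0.3,18,-0.5,0],[-0.3,24,-0.5,0],[-0.3,25.5,-0.5,0],[-0.3,25.5,-0.5,0]]]'
python3 -m inch '[[[0,0,0,0],[0,0,0,0],[0,0,0,0],[0,0,0,0],[0,0,0,0]]]' 0 40
python3 -m inch '[[[0,-8,0,0],[0,-25,0,0],[0,-50,0,0],[0,-80,0,0],[0,-105,0,0],[0,-115,0,0],[0,-116,0,0],[0,-116,0,0]]]'
python3 -c "
from h import *
go(.5315,.1508,.197,89.5)"
```

```text
clock: 48.25
tcp_pos: [0.5705, -0.0289, 0.0807]
orientation: [0.707, -0.707, 0.004, -0.003]
wrist_force: [-0.1, 0.1, 1.1]
finger_gap: 0.0337
clock: 48.75
tcp_pos: [0.5712, -0.029, 0.0815]
orientation: [-0.707, 0.707, -0.003, 0.004]
wrist_force: [0.3, -0.0, 1.7]
finger_gap: 0.0149
clock: 49.55
tcp_pos: [0.5706, -0.0289, 0.1965]
orientation: [0.707, -0.707, 0.004, -0.003]
wrist_force: [0.5, -0.5, -0.3]
finger_gap: 0.015
t 49.55 cur [ 0.5706 -0.0289  0.1965] yaw 89.5 j6 -0.18 F [ 0.5 -0.5 -0.3] gap 15.0
rows: tx -40.8 ty -0.4 tz 179.3 spin -0.0 axes x [ 1.    -0.01  -0.001] z [0.01 1.   0.  ]
```

```bash
python3 -m inch '[[[-10,-2,5,0],[-25,-4,35,0],[-38,-4,75,0],[-41,-4,115,0],[-41,-2,150,0],[-41,0,173,0],[-41,0,179,0],[-41,0,179,0],[-41,0,179,0]]]'
python3 -m inch '[[[0,15,0,0],[0,35,0,0],[0,55,0,0],[0,68,0,0],[0,70,0,0],[0,70,0,0],[0,70,0,0]]]'
python3 - <<'E'
from h import *
go(.5315,.1508,.12,89.5)
s=env.read_camera("side"); crop(s,310,150,370,220,9,"st")
E
```

```text
clock: 50.45
tcp_pos: [0.5311, 0.1498, 0.1968]
orientation: [-0.707, 0.707, -0.004, 0.003]
wrist_force: [0.6, 0.1, -0.4]
finger_gap: 0.0149
clock: 51.15
tcp_pos: [0.5324, 0.1502, 0.1283]
orientation: [0.707, -0.707, 0.003, -0.004]
wrist_force: [0.1, -0.5, -0.5]
finger_gap: 0.0148
t 51.15 cur [0.5324 0.1502 0.1283] yaw 89.4 j6 0.14 F [ 0.1 -0.5 -0.5] gap 14.8
rows: tx -1.0 ty 8.3 tz 0.5 spin -0.1 axes x [ 1.    -0.01   0.002] z [0.01 1.   0.  ]
```

View pics/st.png

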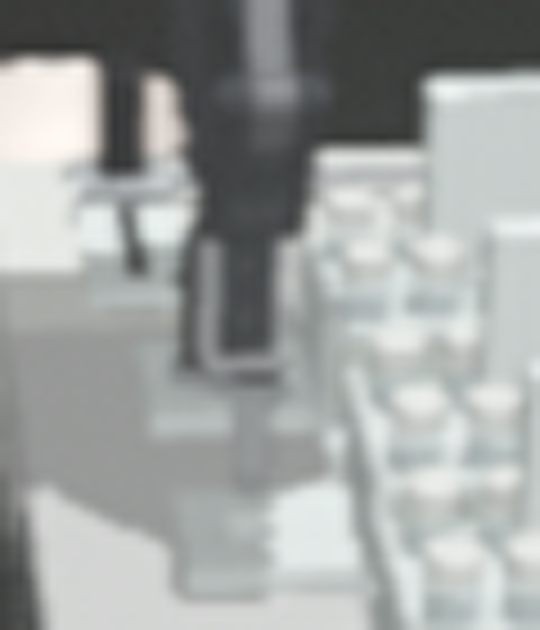

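```bash
python3 -m inch '[[[-0.8,4,0.5,0],[-0.8,8,0.5,0],[-0.8,12,0.5,0],[-0.8,15,0.5,0],[-0.8,16,0.5,0],[-0.8,16,0.5,0]]]'; python3 -m inch '[[[0,3,0,0],[0,6,0,0],[0,8,0,0],[0,8,0,0]]]'
```

```text
clock: 51.8
tcp_pos: [0.5308, 0.151, 0.1109]
orientation: [0.707, -0.707, 0.004, -0.003]
wrist_force: [-0.6, -0.9, -1.9]
finger_gap: 0.0148
clock: 52.2
tcp_pos: [0.5306, 0.151, 0.1028]
orientation: [0.707, -0.707, 0.004, -0.003]
wrist_force: [0.8, -0.8, -1.1]
finger_gap: 0.0146
```

```bash
python3 -m inch '[[[0,3,0,0],[0,6,0,0],[0,9,0,0],[0,11.5,0,0],[0,11.5,0,0]]]'; python3 -m inch '[[[0,1,0,0],[0,2,0,0],[0,2,0,0]]]';  python3 -m inch '[[[0,1,0,0],[0,2,0,0],[0,2,0,0]]]'
```

```text
clock: 52.7
tcp_pos: [0.5305, 0.1509, 0.0913]
orientation: [-0.707, 0.707, -0.004, 0.003]
wrist_force: [0.1, -0.4, -0.6]
finger_gap: 0.0152
clock: 53.0
tcp_pos: [0.5308, 0.151, 0.0897]
orientation: [0.707, -0.707, 0.003, -0.003]
wrist_force: [-0.0, -1.2, -0.2]
finger_gap: 0.0145
clock: 53.3
tcp_pos: [0.5308, 0.1511, 0.0889]
orientation: [0.707, -0.707, 0.003, -0.004]
wrist_force: [-2.7, -1.0, 7.9]
finger_gap: 0.0145
```

```bash
python3 -m inch '[[[0,-2,0,0],[0,-2,0,0],[0,-2,0,0],[0,-2,0,0]]]' 34
python3 -m inch '[[[0,-15,0,0],[0,-45,0,0],[0,-85,0,0],[0,-115,0,0],[20,-118,-35,0],[40,-118,-75,0],[60,-118,-110,0],[80,-118,-145,0],[98,-118,-175,0],[100,-118,-180,0]]]'
python3 - <<'E'
from h import *
go(.631,-.0293,.082,89.5)
s=env.read_camera("side"); crop(s,290,140,430,260,5.5,"su")
E
```

```text
clock: 53.7
tcp_pos: [0.5308, 0.151, 0.0896]
orientation: [0.707, -0.707, 0.003, -0.003]
wrist_force: [-0.4, 0.8, 0.3]
finger_gap: 0.0338
clock: 54.7
tcp_pos: [0.6309, -0.0338, 0.2068]
orientation: [-0.707, 0.707, -0.005, 0.005]
wrist_force: [-0.1, 0.2, 0.4]
finger_gap: 0.0338
t 54.7 cur [ 0.6309 -0.0338  0.2068] yaw 89.2 j6 -0.17 F [-0.1  0.2  0.4] gap 33.8
rows: tx 0.0 ty 124.8 tz 4.6 spin -0.3 axes x [ 1.    -0.014  0.   ] z [ 0.014  1.    -0.001]
```

View pics/su.png

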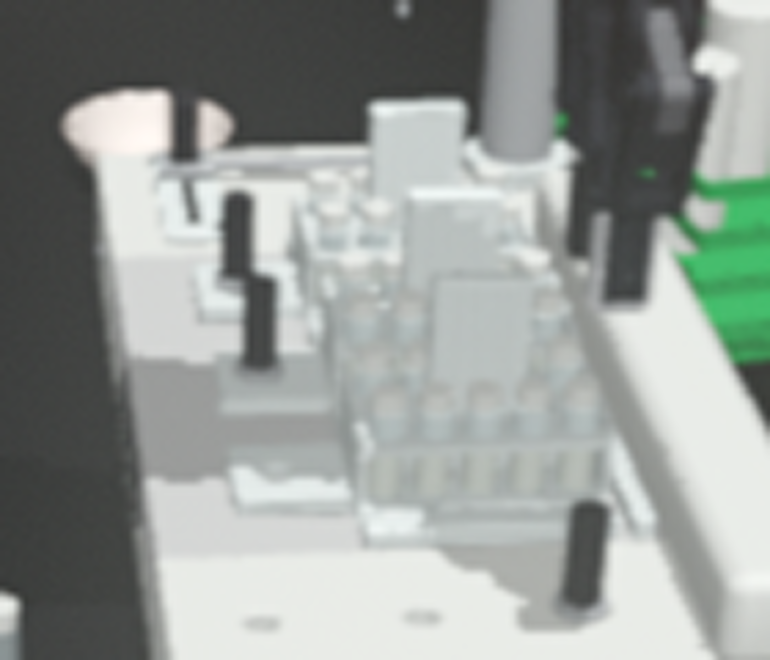

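```bash
python3 -m inch '[[[0,15,4.5,-0.3],[0,45,4.5,-0.3],[0,75,4.5,-0.3],[0,90,4.5,-0.3],[0,94,4.5,-0.3],[0,94,4.5,-0.3],[0,94,4.5,-0.3]]]'
python3 - <<'E'
from h import *
go(.631,-.0293,.082,89.5)
s=env.read_camera("side"); crop(s,320,190,420,270,7,"sv")
E
```

```text
clock: 55.45
tcp_pos: [0.6298, -0.0251, 0.115]
orientation: [-0.707, 0.707, -0.001, 0.002]
wrist_force: [-0.3, -0.4, 0.3]
finger_gap: 0.0344
t 55.45 cur [ 0.6298 -0.0251  0.115 ] yaw 89.8 j6 -0.16 F [-0.3 -0.4  0.3] gap 34.4
rows: tx 1.2 ty 33.0 tz -4.2 spin 0.3 axes x [ 1.    -0.004  0.002] z [ 0.004  1.    -0.   ]
```

View pics/sv.png

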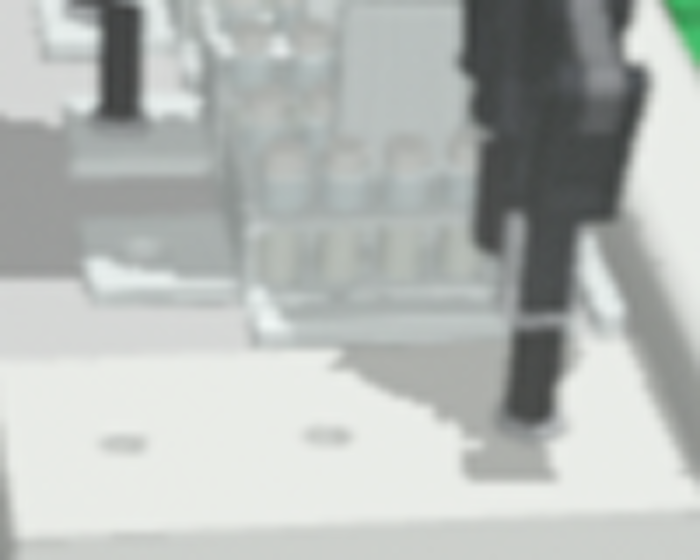

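```bash
python3 -m inch '[[[0.5,8,-3,0.3],[0.5,20,-4,0.3],[0.5,30,-4,0.3],[0.5,33,-4,0.3],[0.5,33,-4,0.3],[0.5,33,-4,0.3]]]'
python3 -m inch '[[[0,0,0,0],[0,0,0,0],[0,0,0,0],[0,0,0,0],[0,0,0,0]]]' 0 40
python3 -m inch '[[[0,-8,0,0],[0,-25,0,0],[0,-50,0,0],[0,-80,0,0],[0,-105,0,0],[0,-115,0,0],[0,-116,0,0],[0,-116,0,0]]]'
python3 -c "
from h import *
go(.5305,.0667,.197,89.5)"
```

```text
clock: 56.1
tcp_pos: [0.6297, -0.0295, 0.0807]
orientation: [0.707, -0.707, 0.003, -0.003]
wrist_force: [0.6, 0.3, -0.5]
finger_gap: 0.0343
clock: 56.6
tcp_pos: [0.6301, -0.0295, 0.0814]
orientation: [-0.707, 0.707, -0.003, 0.004]
wrist_force: [0.3, -0.3, 2.6]
finger_gap: 0.0149
clock: 57.4
tcp_pos: [0.6292, -0.0294, 0.1959]
orientation: [0.707, -0.707, 0.004, -0.003]
wrist_force: [-0.5, 0.1, -1.2]
finger_gap: 0.0149
t 57.4 cur [ 0.6292 -0.0294  0.1959] yaw 89.5 j6 -0.16 F [-0.5  0.1 -1.2] gap 14.9
rows: tx -99.7 ty -1.0 tz 95.2 spin -0.0 axes x [ 1.    -0.01  -0.001] z [0.01 1.   0.  ]
```

```bash
python3 -m inch '[[[-15,-2,0,0],[-40,-4,0,0],[-70,-4,10,0],[-90,-4,35,0],[-99,-4,65,0],[-100,-2,87,0],[-100,-1,95,0],[-100,0,95,0],[-100,0,95,0]]]'
python3 -m inch '[[[0,15,0,0],[0,35,0,0],[0,55,0,0],[0,67,0,0],[0,69,0,0],[0,69,0,0],[0,69,0,0]]]'
python3 - <<'E'
from h import *
go(.5305,.0667,.12,89.5)
s=env.read_camera("side"); crop(s,310,160,380,240,8,"sw")
E
```

```text
clock: 58.3
tcp_pos: [0.5304, 0.0659, 0.1958]
orientation: [-0.707, 0.707, -0.004, 0.003]
wrist_force: [-0.1, -0.3, -1.0]
finger_gap: 0.0148
clock: 59.0
tcp_pos: [0.5314, 0.0662, 0.1287]
orientation: [0.707, -0.707, 0.003, -0.004]
wrist_force: [0.3, 0.8, -0.5]
finger_gap: 0.0147
t 59.0 cur [0.5314 0.0662 0.1287] yaw 89.4 j6 -0.02 F [ 0.3  0.8 -0.5] gap 14.7
rows: tx -0.9 ty 8.7 tz 0.5 spin -0.1 axes x [ 1.    -0.01   0.002] z [0.01 1.   0.  ]
```

View pics/sw.png

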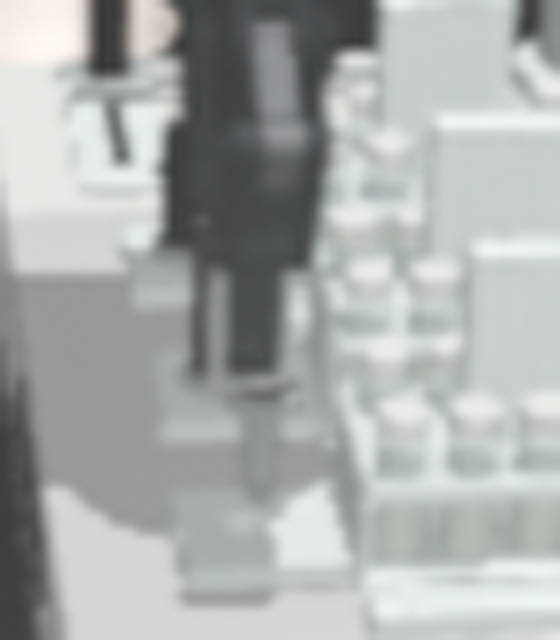

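Run:
```python
from h import *
s=env.read_camera("side"); crop(s,326,195,360,240,15,"sx"); go(.5305,.0667,.12,89.5)
print(proj("side",[.5314,.0662,.09]),proj("side",[.5315,.0667,.077]))
```

```text
t 59.1 cur [0.5314 0.0664 0.1288] yaw 89.4 j6 -0.02 F [ 0.2 -0.6 -0.4] gap 14.9
rows: tx -0.9 ty 8.8 tz 0.3 spin -0.1 axes x [ 1.    -0.01   0.002] z [0.01 1.   0.  ]
[339.4214 220.6174] [339.2926 225.6661]
```

View pics/sx.png

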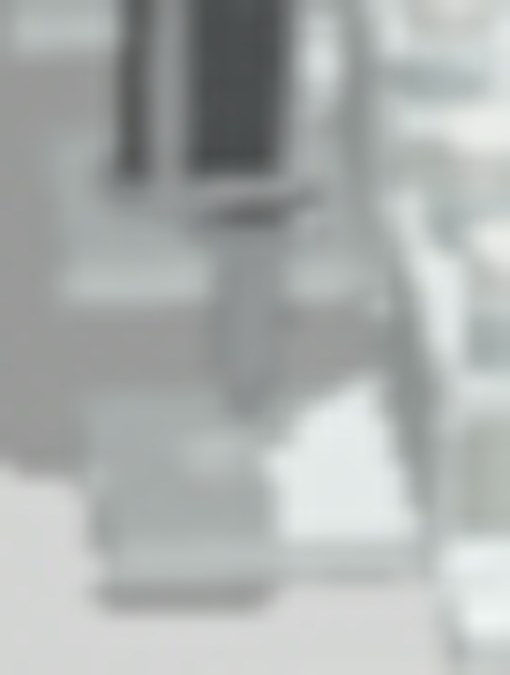

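```bash
python3 -m inch '[[[-2,0,0.3,0],[-4,2,0.3,0],[-4,3,0.3,0],[-4,3,0.3,0],[-4,3,0.3,0]]]'
python3 - <<'E'
from h import *
s=env.read_camera("side"); crop(s,326,195,360,240,15,"sy"); go(.5275,.0667,.12,89.5)
t=env.read_camera("top"); crop(t,250,200,330,270,8,"ty")
E
```

```text
clock: 59.6
tcp_pos: [0.5266, 0.0668, 0.1248]
orientation: [0.707, -0.707, 0.003, -0.003]
wrist_force: [0.5, -0.4, -0.3]
finger_gap: 0.015
t 59.65 cur [0.5266 0.0668 0.1248] yaw 89.5 j6 -0.02 F [ 0.1 -0.7 -0.8] gap 14.8
rows: tx 0.9 ty 4.8 tz -0.1 spin -0.0 axes x [ 1.   -0.01  0.  ] z [0.01 1.   0.  ]
```

View pics/sy.png

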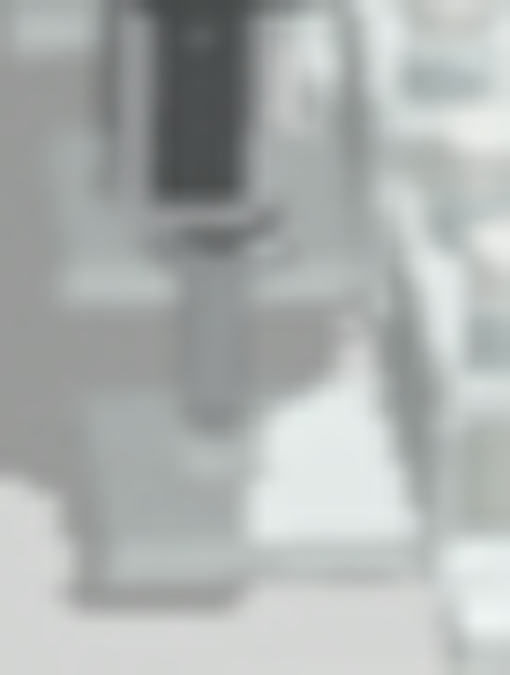

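View pics/ty.png

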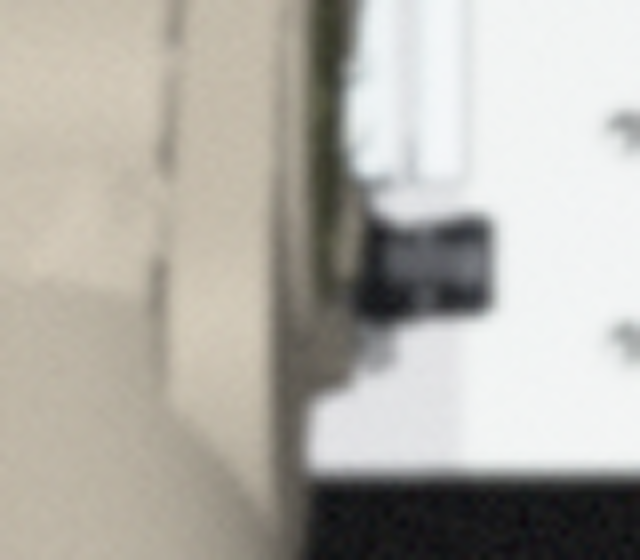

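```bash
python3 -m inch '[[[0,3,0,0],[0,5,0,0],[0,8,0,0],[0,10,0,0],[0,12,0,0],[0,12,0,0]]]'; python3 -m inch '[[[0,3,0,0],[0,6,0,0],[0,8,0,0],[0,8,0,0]]]'
```

```text
clock: 60.3
tcp_pos: [0.5264, 0.0668, 0.1124]
orientation: [0.707, -0.707, 0.004, -0.003]
wrist_force: [0.1, 0.6, -0.9]
finger_gap: 0.015
clock: 60.7
tcp_pos: [0.5263, 0.0668, 0.1044]
orientation: [0.707, -0.707, 0.004, -0.003]
wrist_force: [0.2, 0.3, -0.6]
finger_gap: 0.0146
```

```bash
python3 -m inch '[[[0,3,0,0],[0,6,0,0],[0,9,0,0],[0,12,0,0],[0,13,0,0],[0,13,0,0]]]'; python3 -m inch '[[[0,1,0,0],[0,2,0,0],[0,2,0,0]]]';  python3 -m inch '[[[0,1,0,0],[0,2,0,0],[0,2,0,0]]]'
```

```text
clock: 61.3
tcp_pos: [0.5264, 0.0668, 0.0915]
orientation: [0.707, -0.707, 0.004, -0.003]
wrist_force: [0.2, -0.7, -0.3]
finger_gap: 0.015
clock: 61.6
tcp_pos: [0.5266, 0.0668, 0.0898]
orientation: [0.707, -0.707, 0.003, -0.003]
wrist_force: [0.5, 0.5, 0.0]
finger_gap: 0.0149
clock: 61.9
tcp_pos: [0.5266, 0.0668, 0.0888]
orientation: [-0.707, 0.707, -0.003, 0.004]
wrist_force: [-3.0, -0.5, 8.1]
finger_gap: 0.0148
```

```bash
python3 -m inch '[[[0,-2,0,0],[0,-2,0,0],[0,-2,0,0],[0,-2,0,0]]]' 34
python3 -m inch '[[[0,-15,0,0],[0,-45,0,0],[0,-85,0,0],[0,-115,0,0],[-20,-118,-35,0],[-40,-118,-75,0],[-60,-118,-110,0],[-80,-118,-145,0],[-85,-118,-175,0],[-85,-118,-180,0]]]' 40
python3 - <<'E'
from h import *
t=env.read_camera("top");s=env.read_camera("side")
cv2.imwrite("pics/tz.png",t);cv2.imwrite("pics/sz.png",s)
crop(t,130,140,360,270,3.4,"tzc");crop(s,290,130,430,260,5.5,"szc")
crop(t,138,225,192,255,14,"lk1");crop(s,305,140,345,190,12,"lk2")
E
```

```text
clock: 62.3
tcp_pos: [0.5265, 0.0668, 0.0896]
orientation: [0.707, -0.707, 0.003, -0.003]
wrist_force: [-0.6, 0.5, -0.3]
finger_gap: 0.0341
clock: 63.3
tcp_pos: [0.4392, -0.1149, 0.2079]
orientation: [-0.707, 0.707, -0.005, 0.005]
wrist_force: [0.6, 0.2, 0.6]
finger_gap: 0.0399
```

View pics/tzc.png

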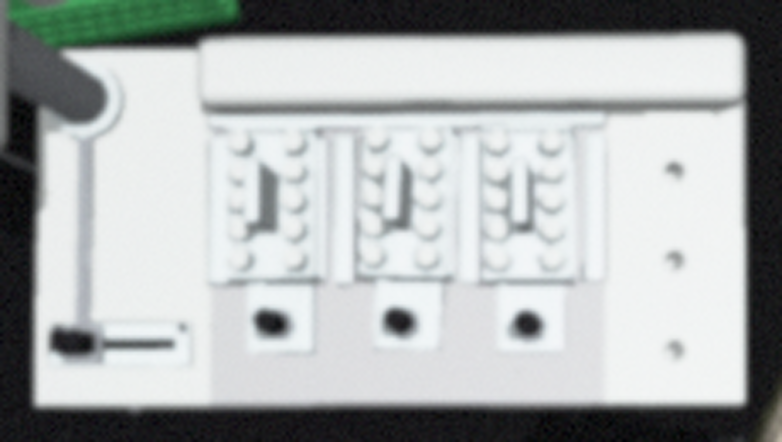

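View pics/szc.png

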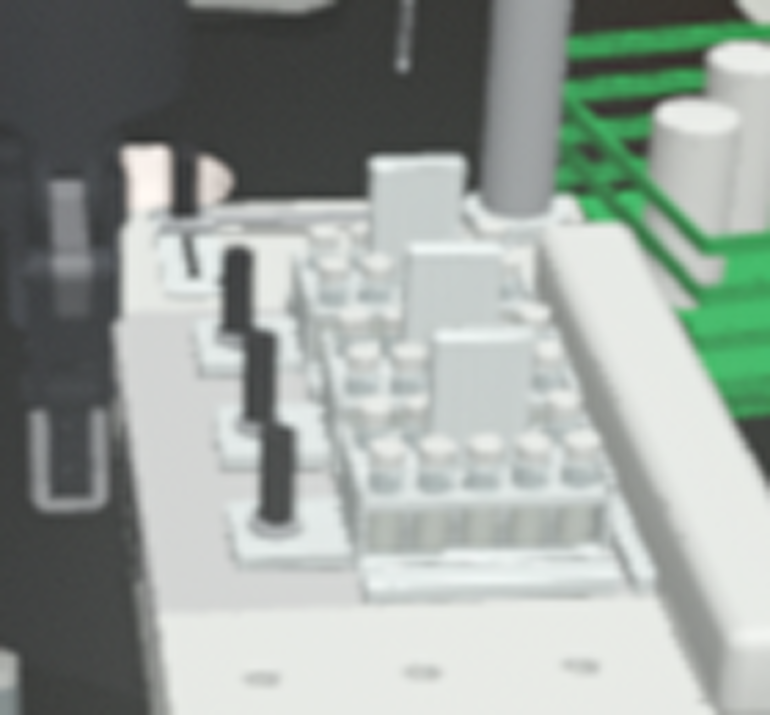

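View pics/lk1.png

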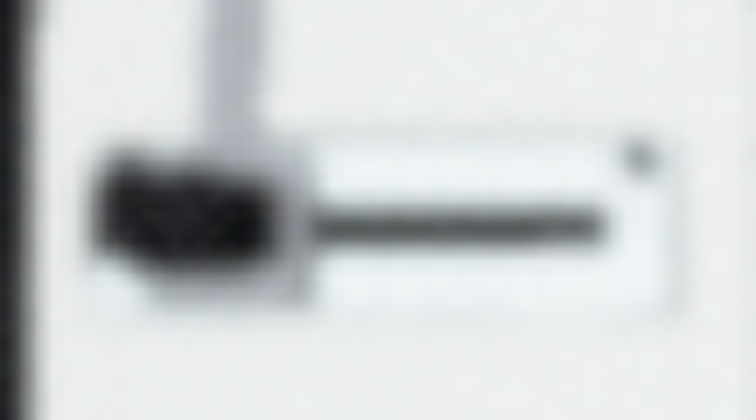

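View pics/lk2.png

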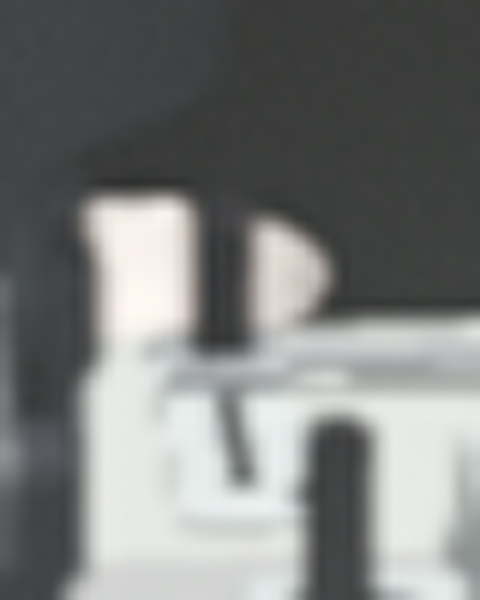

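Run:
```python
from h import *
print("top ctr",onz("top",149.1,239.1,.115)[:2]); 
print("top left edge",onz("top",138+95/14-.5,239,.115)[:2],"base right edge",onz("top",138+275/14-.5,240.5,.082)[:2],"top front/back edge",onz("top",149,225+165/14-.5,.115)[:2],onz("top",152,225+268/14-.5,.082)[:2])
# side: grip u centre 305+223/12-.5, top occluded by dark bg, bottom v=140+350/12
print("slot line",onz("top",170,225+226/14-.5,.072)[:2])
from scipy.optimize import brentq
for b in(0,.8,1.2): print("side x",brentq(lambda x:proj("side",[x,.37,.095])[0]-(305+223/12-.5-b),.3,.9))
go(.53,.37,.2,89.5)
```

```text
top ctr [0.5236 0.3652]
top left edge [0.524  0.3759] base right edge [0.5226 0.3579] top front/back edge [0.5298 0.3654] [0.5156 0.3695]
slot line [0.5226 0.3316]
side x 0.5246003102430103
side x 0.52244950344637
side x 0.5213743278279378
t 63.4 cur [ 0.4399 -0.1131  0.2077] yaw 89.3 j6 -0.42 F [ 0.  -0.7  0.6] gap 39.9
rows: tx 84.3 ty 7.9 tz 484.2 spin -0.2 axes x [ 1.    -0.012  0.   ] z [0.012 1.    0.   ]
```

```bash
python3 -m inch '[[[5,0,30,0],[12,0,78,0],[20,0,126,0],[28,0,175,0],[36,0,224,0],[44,0,272,0],[52,0,321,0],[60,0,369,0],[68,0,418,0],[76,0,460,0]]]' 45
python3 -c "
from h import *
go(.523,.367,.15,89.5)"
```

```text
clock: 64.4
tcp_pos: [0.519, 0.3513, 0.2074]
orientation: [0.707, -0.707, 0.002, -0.002]
wrist_force: [0.6, -0.0, 0.5]
finger_gap: 0.0449
t 64.4 cur [0.519  0.3513 0.2074] yaw 89.6 j6 0.47 F [ 0.6 -0.   0.5] gap 44.9
rows: tx 3.9 ty 57.4 tz 15.7 spin 0.1 axes x [ 1.    -0.006 -0.   ] z [0.006 1.    0.   ]
```

```bash
python3 -m inch '[[[4,10,10,0],[4,30,15,0],[4,50,15,0],[4,62,15,0],[4,65,15,0],[4,65,15,0],[4,65,15,0]]]'
python3 - <<'E'
from h import *
go(.523,.367,.092,89.5)
s=env.read_camera("side");t=env.read_camera("top")
crop(s,290,90,390,190,7,"lm1");crop(t,90,190,190,270,7,"lm2")
E
```

```text
clock: 65.1
tcp_pos: [0.5249, 0.3619, 0.1439]
orientation: [0.707, -0.707, 0.003, -0.004]
wrist_force: [-0.6, 0.1, 0.0]
finger_gap: 0.0453
t 65.1 cur [0.5249 0.3619 0.1439] yaw 89.4 j6 0.49 F [-0.6  0.1  0. ] gap 45.3
rows: tx -2.0 ty 51.9 tz 5.0 spin -0.1 axes x [ 1.    -0.01   0.001] z [0.01  1.    0.001]
```

View pics/lm1.png

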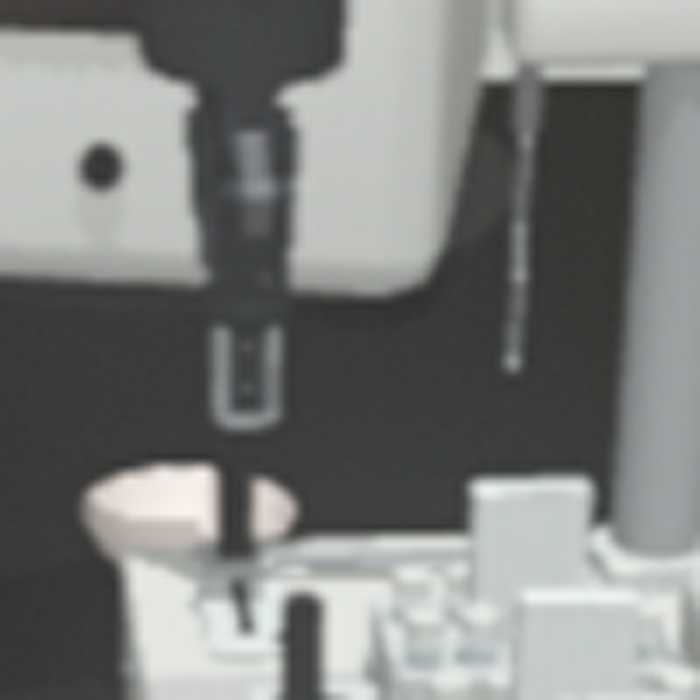

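View pics/lm2.png

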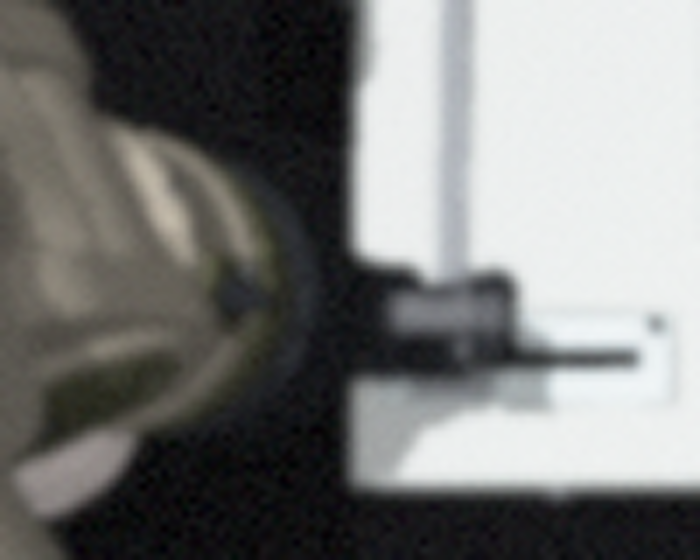

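```bash
python3 -m inch '[[[-2.5,10,5,0],[-2.5,25,5,0],[-2.5,40,5,0],[-2.5,49,5,0],[-2.5,51,5,0],[-2.5,51,5,0],[-2.5,51,5,0]]]'
python3 -m inch '[[[0,0,0,0],[0,0,0,0],[0,0,0,0],[0,0,0,0],[0,0,0,0]]]' 10 30
python3 - <<'E'
from h import *
go(.522,.317,.092,89.5)
s=env.read_camera("side")
crop(s,290,90,390,190,7,"ln1")
E
```

```text
clock: 65.9
tcp_pos: [0.5225, 0.3671, 0.0925]
orientation: [0.707, -0.707, 0.003, -0.004]
wrist_force: [-0.3, -0.3, -0.1]
finger_gap: 0.0448
clock: 66.4
tcp_pos: [0.5225, 0.367, 0.0927]
orientation: [0.707, -0.707, 0.003, -0.004]
wrist_force: [-1.2, -0.5, 5.6]
finger_gap: 0.021
t 66.4 cur [0.5225 0.367  0.0927] yaw 89.4 j6 0.5 F [-1.2 -0.5  5.6] gap 21.0
rows: tx 0.0 ty 0.6 tz -50.0 spin -0.1 axes x [ 1.    -0.01   0.001] z [0.01  1.    0.001]
```

View pics/ln1.png

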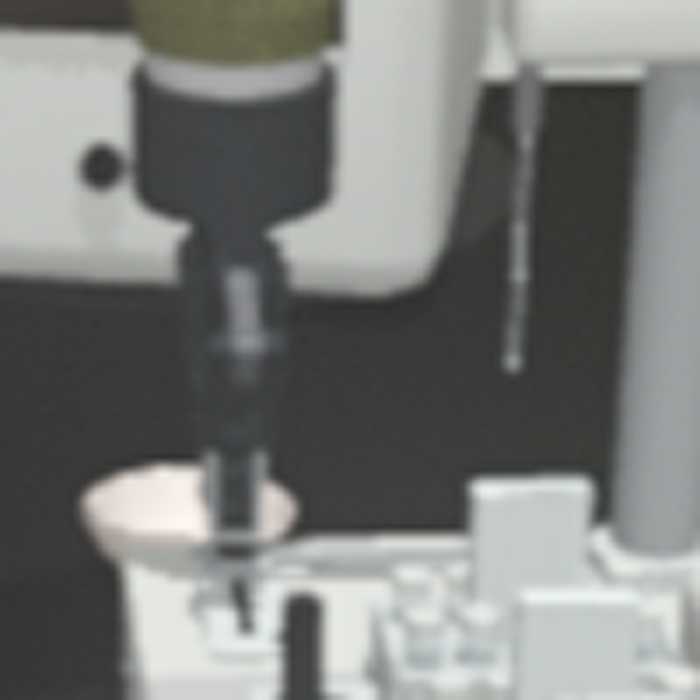

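Run:
```python
from h import *
t=env.read_camera("top");cv2.imwrite("pics/tq.png",t)
s=env.read_camera("side"); crop(s,315,160,365,245,9,"sq2")
```

```text
(no output)
```

View pics/tq.png

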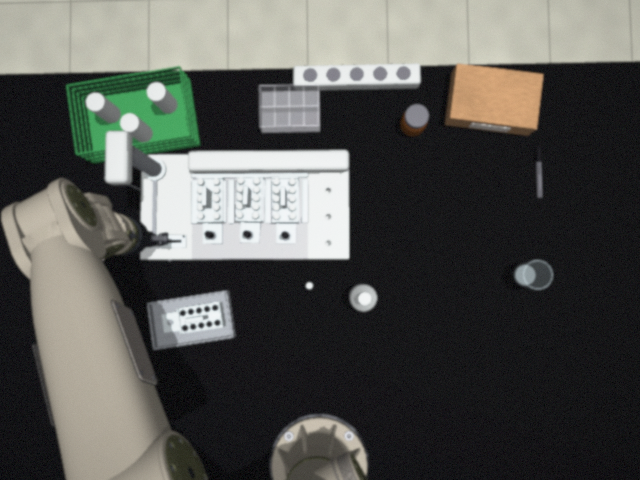

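View pics/sq2.png

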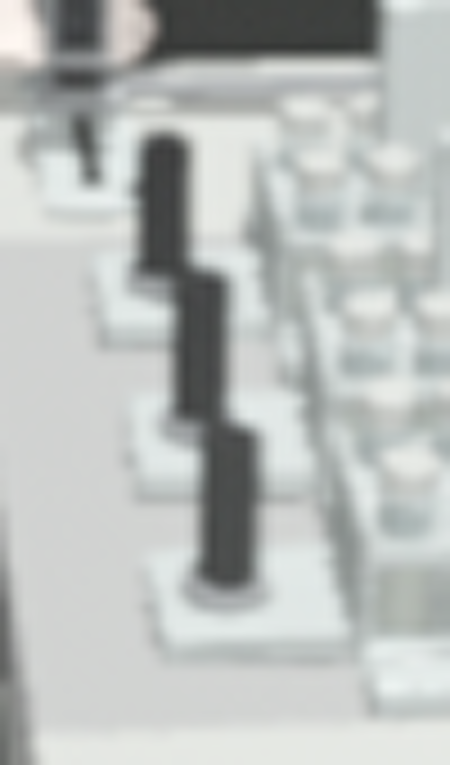

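Everything is in place: the three racks are pinned with collars flat on their ears, the spent rack is in the tray, and the bottle (363,298) and vial (309,286) are standing. Next I'll slide the lock.

```bash
python3 -m inch '[[[0,0,-4,0],[0,0,-10,0],[0,0,-16,0],[0,0,-22,0],[0,0,-28,0],[0,0,-34,0],[0,0,-40,0],[0,0,-45,0],[0,0,-48,0],[0,0,-48,0]]]'
python3 -m inch '[[[0,0,-1,0],[0,0,-2,0],[0,0,-3,0],[0,0,-3,0]]]'
```

```text
clock: 67.55
tcp_pos: [0.522, 0.319, 0.0927]
orientation: [0.708, -0.707, 0.003, -0.004]
wrist_force: [-1.4, 0.7, 5.6]
finger_gap: 0.021
clock: 67.95
tcp_pos: [0.5221, 0.3174, 0.0927]
orientation: [0.708, -0.706, 0.003, -0.004]
wrist_force: [-1.0, 3.8, 4.6]
finger_gap: 0.021
```

```bash
python3 -m inch '[[[0,0,-1,0],[0,0,-2,0],[0,0,-2,0]]]';python3 -m inch '[[[0,0,-1,0],[0,0,-2,0],[0,0,-2,0]]]'
```

```text
clock: 68.25
tcp_pos: [0.522, 0.3173, 0.0927]
orientation: [0.71, -0.705, 0.002, -0.003]
wrist_force: [-0.8, 11.1, 3.1]
finger_gap: 0.0214
clock: 68.55
tcp_pos: [0.522, 0.3171, 0.0927]
orientation: [0.711, -0.703, 0.002, -0.003]
wrist_force: [-1.3, 16.8, 1.9]
finger_gap: 0.0214
```

```bash
python3 -m inch '[[[0,0,0,0],[0,0,0,0],[0,0,0,0],[0,0,0,0]]]' 45
python3 -m inch '[[[0,-10,3,0],[0,-35,3,0],[0,-70,3,0],[0,-110,3,0],[-30,-130,3,0],[-70,-140,3,0],[-110,-140,0,0],[-140,-140,0,0],[-140,-140,0,0]]]'
python3 - <<'E'
from h import *
t=env.read_camera("top");s=env.read_camera("side")
cv2.imwrite("pics/tend.png",t);cv2.imwrite("pics/send.png",s);go(.4,.4,.25)
crop(t,138,225,192,255,14,"lk3")
E
```

```text
clock: 68.95
tcp_pos: [0.5212, 0.3113, 0.0914]
orientation: [-0.707, 0.707, -0.004, 0.003]
wrist_force: [0.5, -0.3, 0.1]
finger_gap: 0.045
clock: 69.85
tcp_pos: [0.3779, 0.3129, 0.2332]
orientation: [0.707, -0.707, 0.003, -0.002]
wrist_force: [-0.1, -0.2, 0.4]
finger_gap: 0.0448
t 69.95 cur [0.3815 0.3135 0.233 ] yaw 89.5 j6 0.53 F [-0.1  0.7  0.5] gap 44.9
rows: tx 17.8 ty -16.9 tz 86.7 spin 0.0 axes x [ 1.    -0.009  0.002] z [0.009 1.    0.001]
```

View pics/tend.png

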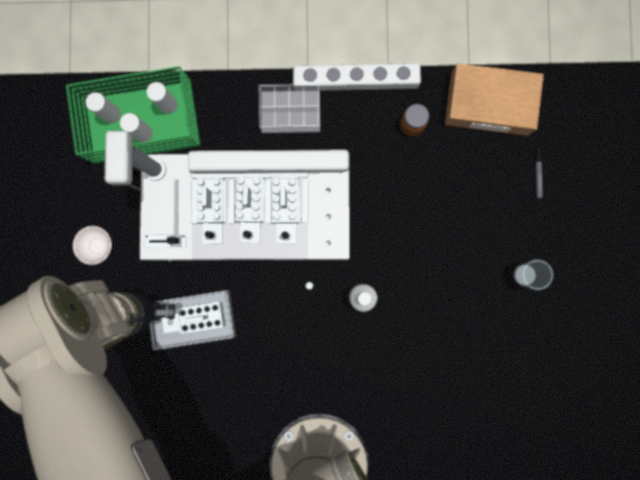

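View pics/send.png

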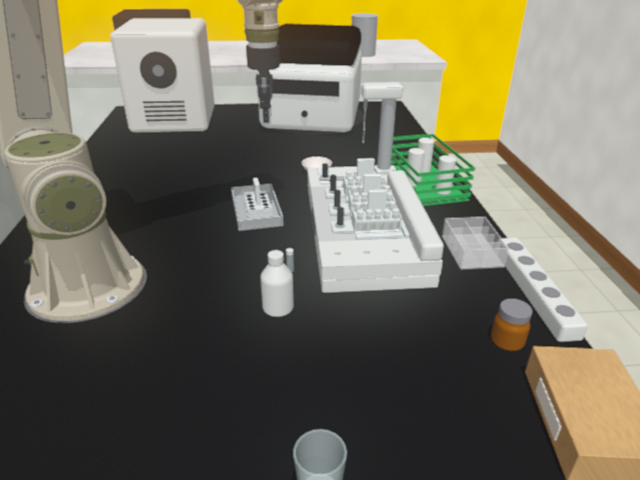

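View pics/lk3.png

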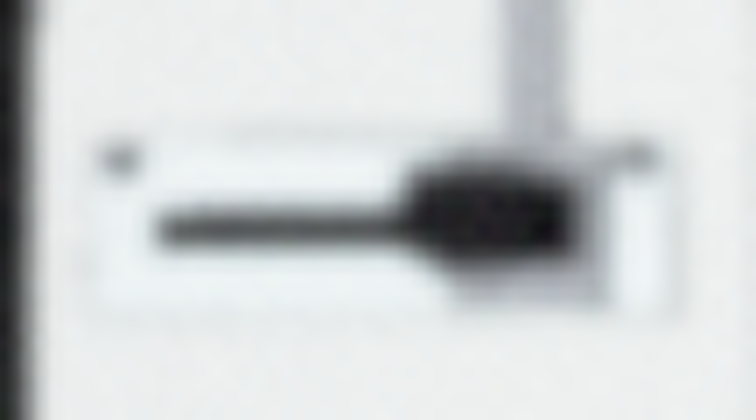

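Run:
```python
from h import *
A=cv2.cvtColor(cv2.imread("pics/tz.png"),cv2.COLOR_BGR2GRAY).astype(float);B=cv2.cvtColor(cv2.imread("pics/tend.png"),cv2.COLOR_BGR2GRAY).astype(float)
def bar(g,u0,u1,rows):  # gray bar moving with slide: dark centroid
    p=g[rows[0]:rows[1],u0:u1].mean(0); w=np.clip(np.median(p)-p-8,0,None); return (w*np.arange(u0,u1)).sum()/w.sum()
a,b=bar(A,146,166,(205,225)),bar(B,168,186,(205,225)); print(a,b,onz("top",a,215,.08)[1]-onz("top",b,215,.08)[1])
```

```text
154.47485890200102 175.91882750845545 0.04898712408679029
```

Image shift of the slide bar is 49.0 mm, against 49.9 mm by TCP travel. I'll nudge it against the stop again to be sure.

```bash
python3 -m inch '[[[30,5,0,0],[75,10,0,0],[115,15,0,0],[138,20,0,0],[140,40,0,0],[140,75,0,0],[140,110,0,0],[140,135,0,0],[140,140,0,0],[140,140,0,0]]]' 45
python3 -m inch '[[[0,0,-1,0],[0,0,-3,0],[0,0,-5,0],[0,0,-6,0],[0,0,-6,0]]]'
```

```text
clock: 70.95
tcp_pos: [0.5219, 0.3114, 0.091]
orientation: [-0.707, 0.707, -0.004, 0.003]
wrist_force: [-0.5, -0.2, -0.0]
finger_gap: 0.0449
clock: 71.45
tcp_pos: [0.5218, 0.306, 0.0926]
orientation: [0.707, -0.707, 0.003, -0.004]
wrist_force: [-0.9, 0.3, 0.3]
finger_gap: 0.0448
```

```bash
for i in 1 2 3; do python3 -m inch '[[[0,0,-1,0],[0,0,-1,0]]]' | sed -n '1,4p'; done
```

```text
clock: 71.65
tcp_pos: [0.5218, 0.3059, 0.0925]
orientation: [0.708, -0.706, 0.003, -0.004]
wrist_force: [1.1, 5.0, 2.5]
clock: 71.85
tcp_pos: [0.5218, 0.3058, 0.0925]
orientation: [0.708, -0.706, 0.003, -0.003]
wrist_force: [0.0, 7.9, 2.4]
clock: 72.05
tcp_pos: [0.5218, 0.3057, 0.0925]
orientation: [0.709, -0.705, 0.002, -0.003]
wrist_force: [-1.0, 10.6, 1.9]
```

```bash
python3 -m inch '[[[0,0,3,0],[0,0,7,0],[0,-10,8,0],[0,-40,8,0],[0,-80,8,0],[0,-120,8,0],[-30,-140,8,0],[-75,-150,8,0],[-115,-150,8,0],[-140,-150,8,0]]]'
python3 - <<'E'
from h import *
t=env.read_camera("top");s=env.read_camera("side");go(.4,.4,.25)
cv2.imwrite("pics/tfin.png",t);crop(t,130,140,250,270,6,"fin1");crop(s,290,140,420,260,6,"fin2")
E
```

```text
clock: 73.05
tcp_pos: [0.379, 0.3115, 0.2431]
orientation: [-0.707, 0.707, -0.003, 0.003]
wrist_force: [-0.9, 0.6, 0.6]
finger_gap: 0.0452
t 73.15 cur [0.3782 0.3116 0.243 ] yaw 89.6 j6 0.53 F [ 1.  -0.5  1. ] gap 44.9
rows: tx 21.1 ty -7.0 tz 88.5 spin 0.0 axes x [ 1.    -0.008 -0.   ] z [ 0.008  1.    -0.001]
```

View pics/fin1.png

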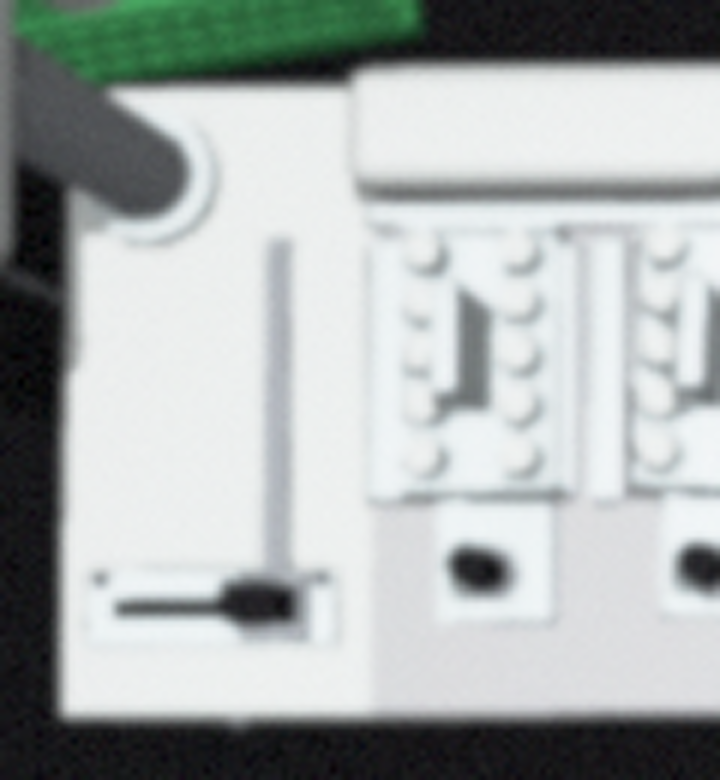

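View pics/fin2.png

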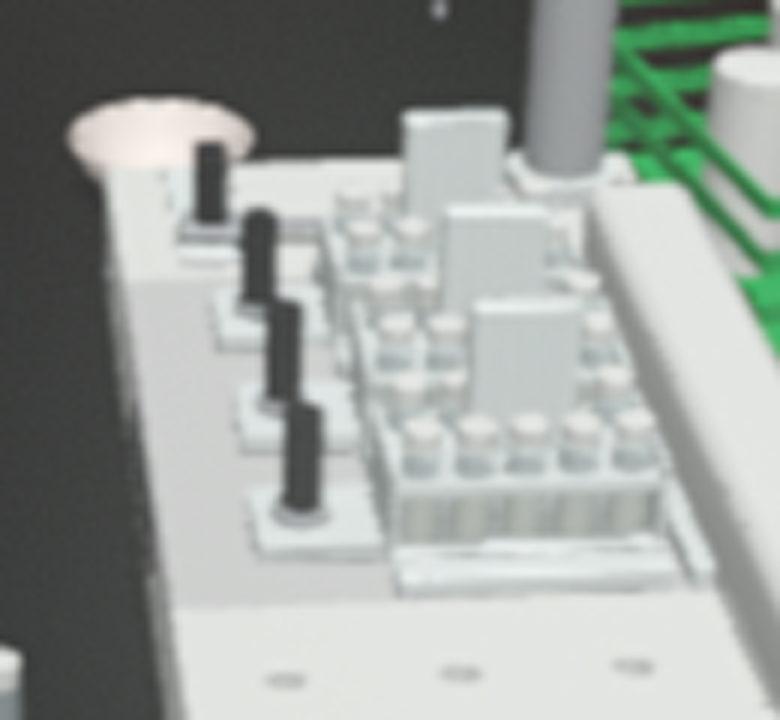

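The slide is at the right end, the pins are home, the racks are seated and the robot is touching nothing, so I'm handing in.

```bash
python3 -c "
from workcell import env
print(env.hand_in())"
```

```text
the job is handed in; nothing more can be done
None
```

The sample changer is ready and the job was handed in at about 73 s of the 210 s allowed; the hand-in reports no verdict.

- **Spent rack:** I moved it from the middle bay into the steel returns tray. The later top views show it lying inside the tray walls.
- **Full racks and pins:** All three full racks stand in their own bays, ears towards the robot. Each has a pin pushed through ear and deck until the collar met the ear, with about 8–10 N of contact force. The last pictures show every collar flat on its ear and all pins upright.
- **Lock:** I slid it only after a check picture showed everything else in place, and it is at the right end stop. The image shift gave 49.0 mm and the tool travel 49.9 mm, so I nudged it again. It met a hard stop straight away, with about 11 N and no motion.
- **Bystanders:** The reagent bottle and the single vial were still standing in the last full views, taken before that final nudge.

**Disagreements and limits:**
- The two cameras disagreed by 2–5 mm in x on the parked pins. Pin 3 also sat about 3 mm off-centre in the jaws, so I corrected it by about 5 mm from the side view before inserting it.
- I never saw a rack get knocked aside.
- The highest wrist force I read was about 17 N.

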